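# Restock the pull-out spice tray

## Robot

A 6-joint arm with a two-finger parallel gripper is mounted at the origin on the work surface. World frame = base frame: x ahead of the robot, y to its left, z up, the work surface at z = 0. Lengths are in m, angles in degrees, forces in N, time in s.
With the tool pointing down it reaches from about 0.35 to 0.875 m from the base axis. Payload 15.5 kg.
Tool frame: the origin (TCP) lies between the finger pads; the fingertips stand 19 mm ahead of it and the grasp point (between the pads) is the TCP; z points along the fingers, y is the line along which they close (so a half turn about z gives the same grasp; the last joint's range is limited). The gripper opens to 85 mm and grips with 20 to 120 N. Pads are 22 mm wide; open, the fingers measure 114 mm over their backs; the gripper's body (76 mm by 85 mm) begins 54 mm behind the grasp point. The pads swing forward as they close: fully open they stand 13 mm farther back than shut.
Start: joints at [69.528, 28.281, 77.091, -0, 74.628, -5.472], TCP at [0.162, 0.604, 0.25] pointing down, gripper open.
Joint ranges: [-166.48, 166.48], [-47.26, 123.95], [12.59, 153.08], [-70.14, 250.14], [6.76, 159.57], [-176.63, 176.63]. Speed limits (degrees/s): [108.29, 108.29, 147.25, 172.46, 172.46, 172.46].

## Interface

Orientations are given as a 3x3 rotation matrix whose columns are the frame's x, y, z axes.
In Python, from cell import observe, grab_frame, calibration, hand_in, look_for, trace, mark_of gives the robot as it stands.
- The arm moves only by the shell command python3 -m handwheel 'ROWS'. ROWS is JSON, a list of rows, each a list of 3 entries, a list of its own where there are three numbers: the shift along the tool's x, y, z in m, then the turn, a rotation vector about the tool's x, y, z in rad, then the closure, from -1 (fully open) to 1 (shut). In form: [[[tx, ty, tz], [ax, ay, az], jaw], ...]. A call has 1 to 12 rows; each row shifts and turns the commanded pose from where the row before left it, along the tool's axes as they then stand; what a row does not reach is not made up. A row lasts 1/10 s, in which the tool goes at most 50 mm and 8.59 degrees, less where a joint would pass 70% of its speed; a pose out of reach is approached as far as the arm can. A call is refused whole if a number of a shift passes 0.05 or a number of a turn 0.15, either way. A call with a gripper value outside its range is refused whole. The fingers move at their own pace and stop on an object; the grip force is fixed at half the most. Time passes only in rows, so rows that do not move let the fingers close. It gives the time, the measured TCP pose, the force, the opening and the grip force at its end, in the units of the state.
- observe(): the state, without advancing time (a new reading comes with each control period).
- grab_frame(name): name is "scene" or "top" or "wrist"; returns the picture (480x640x3 uint8, blue, green, red); there is no depth.
- calibration(name): a dict with "fx", "fy", "cx", "cy" (pixels), "R" (3x3) and "t" (3): a world point X has camera coordinates R X + t. Camera axes: x right, y down, z forward; pixel columns grow to the right and rows downward; lengths in m; the calibration is good to about 2 mm. A picture is of the moment at which its call begins: read the wrist's pose just before it. calibration takes no time and is no camera call; for the wrist camera it gives the pose at the moment of the call.
- hand_in(): hands the job in; it is judged then, once.
Trained networks look in the newest picture that a camera, given by its name, has taken for a name from the list of things; names that differ only in an ending like _2 or _b are one class to them, and where a whole thing is asked for, a point or a joint stands for the part that bears it (a point fixed in the world has none). Each returns a list of dicts, best first, with "p" (0 to 1); they miss things now and then, are a little off and sometimes report something else, mostly with a low value. They report only what shows in the picture. A call takes as long as a camera call. They do not tell look-alikes from the thing itself.
- look_for(camera, label): "extent" ([left, top, width, height] in pixels, round what is visible of it).
- trace(camera, label): "pixels" (480x640 bool, what is visible of it) and "extent" ([left, top, width, height] in pixels, round what is visible of it).
- mark_of(camera, label): "location" ([column, row] in pixels: a listed point, or the origin of a listed thing).
The state is a dict: "clock": time; "qpos": joint angles; "qd": joint speeds; "effort": joint torques, N m; "ee_pos": TCP position; "tool_rot": TCP orientation; "contact_force": force on the tool from outside, world axes, zero at the start; "moment": the same for the moment, N m; "grip_width": finger opening in m; "finger_force": force on a finger pad.
Only numpy, scipy, OpenCV 4.12 (cv2) and the standard library are available. Lean on these libraries where they do the work, as an engineer would, in place of code of your own. Each camera call takes 0.05 s, during which the arm holds its last target. There are 200 camera calls.

## Task

Restock the pull-out spice tray: lift its front by the bar handle over the catch bumps, pull it all the way out, and stand every spice jar from the pink mat upright in it, side by side. Then take the bench scraper and, with its blade behind the jars, draw them forward into one straight row touching the inside of the tray's front panel. Put the scraper back down in the slot of its wooden block and slide the tray fully home, lifting it over the bumps so that it drops down behind them, with the jars still in their row and the other kitchen things left where they stand.

Things in the scene. Friction and masses are not known exactly. Their poses are not given: they have to be found in the camera images.
- rack: fixed light-wood spice rack, 348 mm wide, 210 deep, 154 high, open at the front, tins on top at the back. Origin: counter level, middle of the front face; x points to its back. On its two runners, 31 mm in front of that face, stand square brass bumps 10 mm thick; at home the tray's brass side lugs sit behind them: 6 mm of play, and no pull brings the tray out until its front is lifted
- runner (a joint): how far the tray is slid out of the rack towards the robot, m: 0 = fully home, 0.175 = fully out, at its end stop. Sliding takes about 3 N. To come out, the tray must stay lifted until it is 0.03 out; then it may be let down and pulled on. Pushed in with its front down it stops on the bumps at 0.028, and must be lifted over them again to drop down behind them
- handle (a point): middle of the tray's bar handle: a level round steel bar 12 mm thick, 110 long, along the tray's y, 52 mm above the counter when down, 36 mm clear of the front panel, on stand-offs 50 mm either side of the middle. Pinch it from above, one finger before and one behind. The tray pivots at its rear edge: the handle lifts by up to 25 mm (14 mm clears the bumps; 3 to 11 N), and falls back when let go
- tray_row (a point): on the tray's floor (18 mm above the counter), 24 mm behind the inside of its front panel, half way across: middle of the line of jar centres when jars touch the panel. x points into the rack, y along the row, z up. Inside, the tray spans x -0.024 (panel, 48 mm high) to 0.141 (back wall, 30 high), y -0.140 to 0.140 (sides 25 high): room for 5 jars abreast. Fully out, it is all in front of the rack
- scraper: bench scraper: straight steel blade 200 mm wide, 88 high, 4 thick, with a dark wood grip 200 mm long, 20 thick and 30 high along its top (118 mm high over all); 200 g. Origin: middle of the blade's lower edge; x along the blade, y through its thickness, z up to the grip (middle of the grip at z = 0.100). Starts standing in the block's slot, where it may lean a few degrees
- slot (a point): middle of the slot's floor in the fixed wooden scraper block (170 x 58 mm, 65 high). The slot runs along x, is 10 mm wide, 55 mm deep and open at both ends; its floor is 10 mm above the counter. The middle of the blade's lower edge rests here when the scraper is put away, blade along the slot, either way round
- mill: bystander: dark wooden pepper mill, 54 mm across, 130 mm high, near the jars. Origin: centre of its underside
- mug: bystander: blue mug, 82 mm across, 90 mm high, on the left. Origin: centre of its underside
- honey: bystander: squat amber honey jar with a yellow lid, 68 mm across, 95 mm high, beyond the scraper block. Origin: centre of its underside
- salt: bystander: white lidded salt pot, 76 mm across, 70 mm high, on the right. Origin: centre of its underside
- jar1: spice jar with black cap, rust brown inside: a round upright jar 48 mm across, 84 mm high, about 150 g, heaviest at its base, on the pink mat at the start; may be absent. Origin: centre of its underside; z up through the cap
- jar2: spice jar with red cap, mustard yellow inside: a round upright jar 48 mm across, 84 mm high, about 150 g, heaviest at its base, on the pink mat at the start; may be absent. Origin: centre of its underside; z up through the cap
- jar3: spice jar with green cap, olive green inside: a round upright jar 48 mm across, 84 mm high, about 150 g, heaviest at its base, on the pink mat at the start; may be absent. Origin: centre of its underside; z up through the cap
- jar4: spice jar with white cap, dark brown inside: a round upright jar 48 mm across, 84 mm high, about 150 g, heaviest at its base, on the pink mat at the start; may be absent. Origin: centre of its underside; z up through the cap
- jar5: spice jar with blue cap, red inside: a round upright jar 48 mm across, 84 mm high, about 150 g, heaviest at its base, on the pink mat at the start; may be absent. Origin: centre of its underside; z up through the cap
Mind the look-alikes: they are no part of the job. There is more than one size of the jar4; the job needs the middle-sized. There is more than one size of the scraper; the one meant has the size given above.

How it is judged (in metres and radians):
On the way, in this order (a step that is already met when the one before it is completed fails the run):
1. the tray is lifted over its bumps and pulled fully out (within 8 mm of its end stop) (value of joint runner above 0.167 m), for 0.2 s.
2. every jar stands upright in the tray, let go (x of jar1 in the frame of tray_row between -0.006 and 0.125 m and y of jar1 in the frame of tray_row between -0.122 and 0.122 m and z of jar1 in the frame of tray_row between -0.006 and 0.008 m and angle between each of jar1, jar2, jar3, jar4, jar5's own z axis and vertical below 0.12 rad and contact force between the fingers and jar1 below 0.2 N and x of jar2 in the frame of tray_row between -0.006 and 0.125 m and y of jar2 in the frame of tray_row between -0.122 and 0.122 m and z of jar2 in the frame of tray_row between -0.006 and 0.008 m and contact force between the fingers and jar2 below 0.2 N and x of jar3 in the frame of tray_row between -0.006 and 0.125 m and y of jar3 in the frame of tray_row between -0.122 and 0.122 m and z of jar3 in the frame of tray_row between -0.006 and 0.008 m and contact force between the fingers and jar3 below 0.2 N and x of jar4 in the frame of tray_row between -0.006 and 0.125 m and y of jar4 in the frame of tray_row between -0.122 and 0.122 m and z of jar4 in the frame of tray_row between -0.006 and 0.008 m and contact force between the fingers and jar4 below 0.2 N and x of jar5 in the frame of tray_row between -0.006 and 0.125 m and y of jar5 in the frame of tray_row between -0.122 and 0.122 m and z of jar5 in the frame of tray_row between -0.006 and 0.008 m and contact force between the fingers and jar5 below 0.2 N), for 0.3 s.
3. the scraper, held in the gripper, is against the row and every jar stands within 6 mm of touching the inside of the front panel (x of jar1 in the frame of tray_row between -0.006 and 0.006 m and y of jar1 in the frame of tray_row between -0.122 and 0.122 m and z of jar1 in the frame of tray_row between -0.006 and 0.008 m and angle between each of jar1, jar2, jar3, jar4, jar5's own z axis and vertical below 0.12 rad and x of jar2 in the frame of tray_row between -0.006 and 0.006 m and y of jar2 in the frame of tray_row between -0.122 and 0.122 m and z of jar2 in the frame of tray_row between -0.006 and 0.008 m and x of jar3 in the frame of tray_row between -0.006 and 0.006 m and y of jar3 in the frame of tray_row between -0.122 and 0.122 m and z of jar3 in the frame of tray_row between -0.006 and 0.008 m and x of jar4 in the frame of tray_row between -0.006 and 0.006 m and y of jar4 in the frame of tray_row between -0.122 and 0.122 m and z of jar4 in the frame of tray_row between -0.006 and 0.008 m and x of jar5 in the frame of tray_row between -0.006 and 0.006 m and y of jar5 in the frame of tray_row between -0.122 and 0.122 m and z of jar5 in the frame of tray_row between -0.006 and 0.008 m and contact force between the fingers and scraper above 1 N and (contact force between scraper and jar1 above 0.2 N or contact force between scraper and jar2 above 0.2 N or contact force between scraper and jar3 above 0.2 N or contact force between scraper and jar4 above 0.2 N or contact force between scraper and jar5 above 0.2 N)), for 0.1 s.
At the end, for the whole second after the job is handed in: The tray is fully home (within 9 mm), its front down behind the bumps; every jar stands upright in it, within 12 mm of touching the inside of the front panel; the scraper stands at the bottom of its block's slot, within 40 mm of its middle; all is at rest, bystanders within 50 mm of their places (value of joint runner below 0.009 m and z of handle in the frame of rack below 0.056 m and x of jar1 in the frame of tray_row between -0.006 and 0.012 m and y of jar1 in the frame of tray_row between -0.122 and 0.122 m and z of jar1 in the frame of tray_row between -0.006 and 0.008 m and angle between each of jar1, jar2, jar3, jar4, jar5's own z axis and vertical below 0.12 rad and linear speed of each of jar1, jar2, jar3, jar4, jar5, scraper below 0.03 m/s and x of jar2 in the frame of tray_row between -0.006 and 0.012 m and y of jar2 in the frame of tray_row between -0.122 and 0.122 m and z of jar2 in the frame of tray_row between -0.006 and 0.008 m and x of jar3 in the frame of tray_row between -0.006 and 0.012 m and y of jar3 in the frame of tray_row between -0.122 and 0.122 m and z of jar3 in the frame of tray_row between -0.006 and 0.008 m and x of jar4 in the frame of tray_row between -0.006 and 0.012 m and y of jar4 in the frame of tray_row between -0.122 and 0.122 m and z of jar4 in the frame of tray_row between -0.006 and 0.008 m and x of jar5 in the frame of tray_row between -0.006 and 0.012 m and y of jar5 in the frame of tray_row between -0.122 and 0.122 m and z of jar5 in the frame of tray_row between -0.006 and 0.008 m and horizontal distance between scraper and slot below 0.04 m and z of scraper in the frame of slot below 0.012 m and angle between scraper's own z axis and vertical below 0.2 rad and angle between the x axis of scraper and the x axis of slot, either way round below 0.15 rad).
It fails at once if one of the bystanders (pepper mill, mug, honey jar, salt pot) is knocked over or shifted by more than 50 mm (distance of any of mill, mug, honey, salt from where it was at the start of the episode above 0.05 m or angle between any of mill, mug, honey, salt's own z axis and vertical above 0.5 rad).
Of jar1, jar2, jar3, jar4, jar5 only 3 to 5 are there at a start; the rules pass over those that are not, and their reading is None.
At some moment in a run one of jar1, jar2, jar3, jar4, jar5 may be knocked a few centimetres aside while the robot is not near it.
It also fails if it takes over 210 s, if anything falls off the work surface, if the arm or the gripper's body presses on something with over 40 N, if the wrist force passes 120 N, or if a joint passes its speed limit or range.

## Working session

There is one attempt and no reset: what is moved stays moved. The work goes in short steps, Python scripts to look and compute and a shell command to move; the robot and the scene stay as the last step left them, time stands still between calls to the robot, and variables do not carry over. Pictures are saved under pics/ and viewed, at most 14 in all, crops included, and the job is handed in when it is done.

```bash
ls; mkdir -p pics
cat > h.py <<'E'
import numpy as np, cv2
from cell import *
def ray(cam,uv,z,c=None):
    c=c or calibration(cam); R=np.array(c["R"]);t=np.array(c["t"])
    d=R.T@np.array([(uv[0]-c["cx"])/c["fx"],(uv[1]-c["cy"])/c["fy"],1]);o=-R.T@t
    return o+d*(z-o[2])/d[2]
def proj(cam,X):
    c=calibration(cam);p=np.array(c["R"])@np.array(X)+np.array(c["t"])
    return np.array([c["fx"]*p[0]/p[2]+c["cx"],c["fy"]*p[1]/p[2]+c["cy"]])
E
python3 - <<'E'
from h import *
s=observe();print(s["clock"],s["ee_pos"],np.round(s["tool_rot"],3).tolist(),s["grip_width"])
for c in("top","scene"):
    cv2.imwrite(f"pics/{c}0.png",grab_frame(c))
    k=calibration(c);print(c,-np.array(k["R"]).T@np.array(k["t"]),k["fx"])
    for l,z in dict(rack=0,handle=.052,tray_row=.018,scraper=.01,slot=.01,mill=0,mug=0,honey=0,salt=0,jar1=0,jar2=0,jar3=0,jar4=0,jar5=0).items():
        for m in mark_of(c,l):
            if m["p"]>.2: print(l,round(m["p"],2),np.round(m["location"]),np.round(ray(c,m["location"],z,k)[:2],3))
print(observe()["clock"])
E
```

```text
pics
0.0 [0.16164694 0.60338804 0.24970228] [[-0.966, 0.259, -0.0], [0.259, 0.966, -0.001], [0.0, -0.001, -1.0]] 0.08555131788409781
top [0.37380566 0.01541074 1.32464649] 439.500682098616
rack 0.62 [309. 194.] [0.683 0.003]
handle 0.9 [311. 215.] [ 0.607 -0.003]
handle 0.59 [436. 271.] [ 0.434 -0.362]
tray_row 0.72 [312. 190.] [ 0.689 -0.005]
scraper 0.78 [239. 321.] [0.302 0.216]
scraper 0.72 [208. 252.] [0.507 0.307]
slot 0.8 [206. 249.] [0.514 0.313]
mill 0.66 [396. 188.] [ 0.697 -0.265]
mug 0.87 [152. 228.] [0.584 0.478]
honey 0.56 [208. 196.] [0.679 0.31 ]
salt 0.98 [469. 218.] [ 0.6  -0.49]
jar1 0.74 [374. 305.] [ 0.339 -0.186]
jar1 0.61 [432. 273.] [ 0.433 -0.367]
jar1 0.61 [430. 244.] [ 0.521 -0.366]
jar1 0.6 [406. 269.] [ 0.444 -0.286]
jar1 0.6 [424. 218.] [ 0.602 -0.349]
jar1 0.42 [308. 195.] [0.678 0.007]
jar2 0.74 [374. 305.] [ 0.339 -0.186]
jar2 0.61 [432. 273.] [ 0.433 -0.367]
jar2 0.61 [430. 244.] [ 0.521 -0.366]
jar2 0.6 [406. 269.] [ 0.444 -0.286]
jar2 0.6 [424. 218.] [ 0.602 -0.349]
jar2 0.42 [308. 195.] [0.678 0.007]
jar3 0.74 [374. 305.] [ 0.339 -0.186]
jar3 0.61
[... 1428 characters left out ...]
.34  -0.184]
jar2 0.66 [421. 350.] [ 0.518 -0.356]
jar2 0.64 [395. 383.] [ 0.426 -0.373]
jar2 0.57 [374. 340.] [ 0.457 -0.274]
jar3 0.87 [440. 326.] [ 0.591 -0.342]
jar3 0.73 [307. 342.] [ 0.34  -0.184]
jar3 0.66 [421. 350.] [ 0.518 -0.356]
jar3 0.64 [395. 383.] [ 0.426 -0.373]
jar3 0.57 [374. 340.] [ 0.457 -0.274]
jar4 0.87 [440. 326.] [ 0.591 -0.342]
jar4 0.73 [307. 342.] [ 0.34  -0.184]
jar4 0.66 [421. 350.] [ 0.518 -0.356]
jar4 0.64 [395. 383.] [ 0.426 -0.373]
jar4 0.57 [374. 340.] [ 0.457 -0.274]
jar5 0.87 [440. 326.] [ 0.591 -0.342]
jar5 0.73 [307. 342.] [ 0.34  -0.184]
jar5 0.66 [421. 350.] [ 0.518 -0.356]
jar5 0.64 [395. 383.] [ 0.426 -0.373]
jar5 0.57 [374. 340.] [ 0.457 -0.274]
1.5
```

View pics/top0.png

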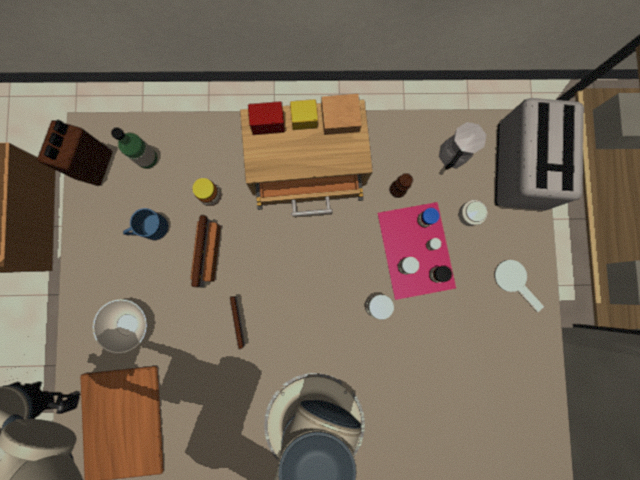

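View pics/scene0.png

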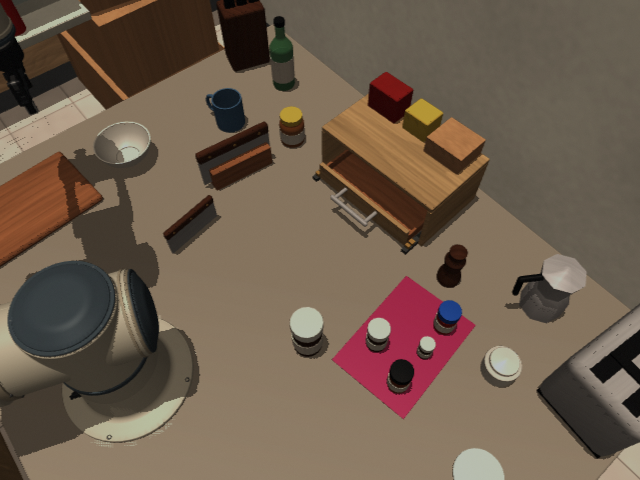

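Top view: black-cap jar1 at (441,274), blue jar5 at (430,217) and the medium white jar4 at (410,265). The small white jar (434,244) and the large one (380,306) are decoys. The large scraper is in its block at (205,250), the handle is at (311,207), and the rack is yawed about +5°. So there are three jars: 1, 4 and 5. I'm moving above the handle now.

```bash
cat >> h.py <<'E'
def to(x,y,z,yaw=None):
    "yaw: desired world angle of tool y (deg), tool down. prints turn (tool frame), then shift in the tool frame after the turn"
    from scipy.spatial.transform import Rotation as Ro
    s=observe();R=np.array(s["tool_rot"]);p=np.array(s["ee_pos"])
    if yaw is None: yaw=np.degrees(np.arctan2(R[1,1],R[0,1]))
    a=np.radians(yaw);T=np.array([[-np.sin(a),np.cos(a),0],[np.cos(a),np.sin(a),0],[0,0,-1]]).T
    T=np.column_stack([[np.sin(a),-np.cos(a),0],[np.cos(a),np.sin(a),0],[0,0,-1]])
    print("t",round(s["clock"],2),"pos",np.round(p,4),"yaw",round(np.degrees(np.arctan2(R[1,1],R[0,1])),2),"w",round(s["grip_width"],4),
      "turn",np.round(Ro.from_matrix(R.T@T).as_rotvec(),3),"shift",np.round(T.T@(np.array([x,y,z])-p),4))
E
python3 -m handwheel '[[[0,0,0],[0,0,0.136],-1],[[0,0,0],[0,0,0.136],-1],[[0,0,0],[0,0,0.136],-1],[[0,0,0],[0,0,0.136],-1],[[0,0,0],[0,0,0.136],-1],[[0,0,0],[0,0,0.136],-1],[[0,0,0],[0,0,0.136],-1],[[0,0,0],[0,0,0.136],-1],[[0,0,0],[0,0,0.136],-1]]'
python3 -c "
from h import *
to(0.56,0,0.25,5)"
```

```text
clock: 2.4
ee_pos: [0.1618, 0.6037, 0.2503]
tool_rot: [[-0.079, 0.997, 0.0], [0.997, 0.079, -0.0], [-0.0, 0.0, -1.0]]
contact_force: [0.3, -0.6, 0.6]
grip_width: 0.0852
finger_force: 0.0Traceback (most recent call last):
  File "<string>", line 3, in <module>
    to(0.56,0,0.25,5)
    ~~^^^^^^^^^^^^^^^
  File "h.py", line 18, in to
    "turn",np.round(Ro.from_matrix(R.T@T).as_rotvec(),3),"shift",np.round(T.T@(np.array([x,y,z])-p),4))
                    ~~~~~~~~~~~~~~^^^^^^^
  File "scipy/spatial/transform/_rotation.pyx", line 1143, in scipy.spatial.transform._rotation.Rotation.from_matrix
ValueError: Non-positive determinant (left-handed or null coordinate frame) in rotation matrix 0: [[-9.99969099e-01  7.86136525e-03  2.89969209e-05]
 [ 7.86136507e-03  9.99969099e-01 -6.36941114e-06]
 [ 2.90460972e-05  6.14125894e-06  1.00000000e+00]].
```

```bash
sed -i '/T=np.column_stack/d' h.py
python3 -m handwheel '[[[-0.049,0.0265,0],[0,0,0],-1],[[-0.049,0.0265,0],[0,0,0],-1],[[-0.049,0.0265,0],[0,0,0],-1],[[-0.049,0.0265,0],[0,0,0],-1],[[-0.049,0.0265,0],[0,0,0],-1],[[-0.049,0.0265,0],[0,0,0],-1],[[-0.049,0.0265,0],[0,0,0],-1],[[-0.049,0.0265,0],[0,0,0],-1],[[-0.049,0.0265,0],[0,0,0],-1],[[-0.049,0.0265,0],[0,0,0],-1],[[-0.049,0.0265,0],[0,0,0],-1],[[-0.049,0.0265,0],[0,0,0],-1]]'
python3 -m handwheel '[[[-0.049,0.0265,0],[0,0,0],0.2],[[0,0,0],[0,0,0],0.2],[[0,0,0],[0,0,0],0.2],[[0,0,0],[0,0,0],0.2],[[0,0,0],[0,0,0],0.2]]'
python3 - <<'E'
from h import *
to(0.61,0,0.15,5)
cv2.imwrite("pics/w1.png",grab_frame("wrist"));k=calibration("wrist")
print(-np.array(k["R"]).T@np.array(k["t"]))
for l,z in (("handle",.052),("rack",0)):
    for m in mark_of("wrist",l): print(l,m["p"],m["location"],ray("wrist",m["location"],z,k))
t=trace("wrist","handle")
for m in t: print(m["p"],m["extent"])
E
```

```text
clock: 3.6
ee_pos: [0.4919, 0.1001, 0.2505]
tool_rot: [[-0.085, 0.996, 0.001], [0.996, 0.085, 0.0], [0.0, 0.001, -1.0]]
contact_force: [0.7, 0.4, -1.3]
grip_width: 0.0853
finger_force: 0.0
clock: 4.1
ee_pos: [0.5178, 0.0613, 0.2504]
tool_rot: [[-0.086, 0.996, -0.0], [0.996, 0.086, 0.0], [0.0, -0.0, -1.0]]
contact_force: [-0.2, -0.1, 0.3]
grip_width: 0.0339
finger_force: 0.0
t 4.1 pos [0.5178 0.0613 0.2504] yaw 4.95 w 0.0339 turn [-0.    -0.    -0.001] shift [-0.0691  0.0865  0.1004]
[0.51343153 0.12704141 0.37475618]
handle 0.6 [428.2, 295.7] [0.61487879 0.00068183 0.052     ]
rack 0.66 [495.3, 273.5] [0.69160595 0.00835906 0.        ]
0.97 [420.2, 94.4, 217.3, 361.6]
```

View pics/w1.png

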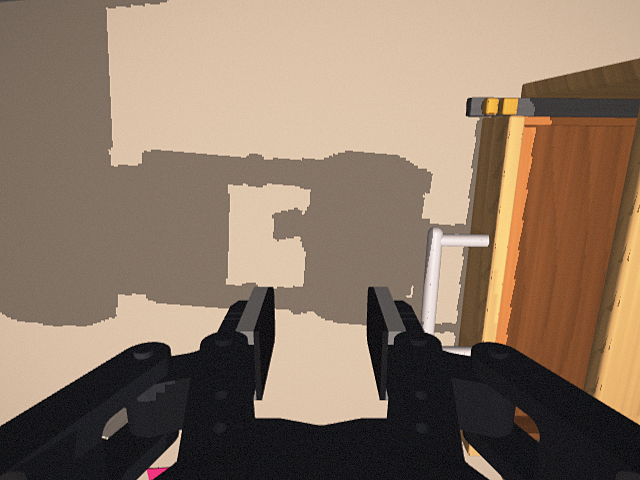

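The bar runs from (436,232) to (429,330), panel top edge from (511,118) to (485,370). The runner is at the top, and the gripper is short of the handle.

Run:
```python
from h import *
for z,a,b in ((.052,(436,232),(429,332)),(.066,(511,118),(485,370)),(.066,(524,118),(500,370))):
    A=ray("wrist",a,z);B=ray("wrist",b,z);d=A-B;print(A,B,np.degrees(np.arctan2(-d[0],d[1])))
# rack lines in top picture
im=cv2.imread("pics/top0.png");
for z,a,b in ((.154,(246,183),(370,173)),(.052,(294,215),(330,211))):
    A=ray("top",a,z);B=ray("top",b,z);d=A-B;print(A,B,np.degrees(np.arctan2(-d[0],d[1])))
```

```text
[0.61305274 0.05505835 0.052     ] [ 0.62089811 -0.03266368  0.052     ] 5.110619429021926
[0.64897502 0.14578244 0.066     ] [ 0.66847053 -0.05652024  0.066     ] 5.504485125435464
[0.65822932 0.14657786 0.066     ] [ 0.68102725 -0.05544879  0.066     ] 6.438371236939982
[0.67786066 0.17436771 0.154     ] [ 0.7018447  -0.16394273  0.154     ] 4.055117014398667
[0.60675057 0.04802992 0.052     ] [ 0.61723108 -0.0579146   0.052     ] 5.649576539359651
```

```bash
python3 -c "
from h import *
to(0.617,0.001,0.052,5.2)"
```

```text
t 4.3 pos [0.5182 0.0609 0.2504] yaw 4.93 w 0.0339 turn [ 0.     0.    -0.005] shift [-0.0686  0.093   0.1984]
```

```bash
python3 -m handwheel '[[[-0.023,0.031,0],[0,0,-0.005],0.2],[[-0.023,0.031,0],[0,0,0],0.2],[[-0.023,0.031,0],[0,0,0],0.2],[[0,0,0.04],[0,0,0],0.2],[[0,0,0.04],[0,0,0],0.2],[[0,0,0.03],[0,0,0],0.2],[[0,0,0],[0,0,0],0.2],[[0,0,0],[0,0,0],0.2]]'
python3 - <<'E'
from h import *
to(0.617,0.001,0.052,5.2)
cv2.imwrite("pics/w2.png",grab_frame("wrist"));k=calibration("wrist")
for m in mark_of("wrist","handle"): print(m["p"],m["location"],ray("wrist",m["location"],.052,k))
print(proj("wrist",(.617,.001,.052)))
E
```

```text
clock: 5.1
ee_pos: [0.6173, 0.0, 0.1409]
tool_rot: [[-0.09, 0.996, -0.0], [0.996, 0.09, 0.0], [0.0, -0.0, -1.0]]
contact_force: [0.1, -0.9, 0.1]
grip_width: 0.0338
finger_force: 0.0
t 5.1 pos [0.6173 0.     0.1409] yaw 5.18 w 0.0338 turn [-0. -0. -0.] shift [ 0.001  -0.0002  0.0889]
0.66 [312.4, 253.6] [6.15113261e-01 5.52734004e-04 5.20000000e-02]
[315.35181726 252.71029392]
```

View pics/w2.png

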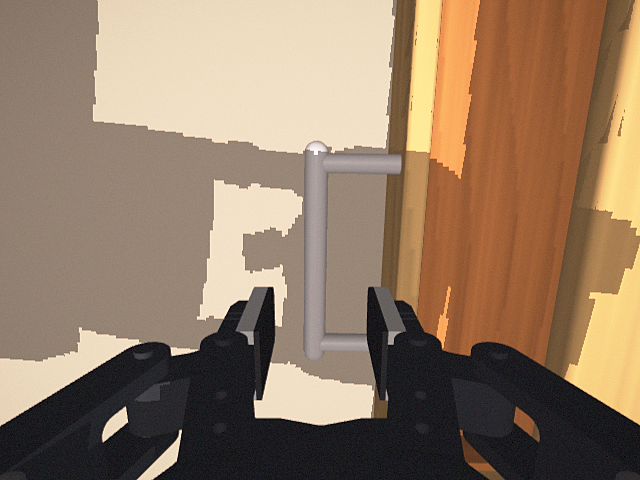

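The bar is centred between the fingers, middle at (315,250). I'll descend, pinch and lift.

```bash
python3 -m handwheel '[[[0,0,0.04],[0,0,0],0.2],[[0,0,0.03],[0,0,0],0.2],[[0,0,0.018],[0,0,0],0.2],[[0,0,0],[0,0,0],0.2],[[0,0,0],[0,0,0],1],[[0,0,0],[0,0,0],1],[[0,0,0],[0,0,0],1],[[0,0,0],[0,0,0],1],[[0,0,0],[0,0,0],1],[[0,0,-0.006],[0,0,0],1],[[0,0,-0.006],[0,0,0],1],[[0,0,-0.006],[0,0,0],1]]'
python3 -c "
from h import *
to(0.617,0.001,0.052,5.2);print(observe()['contact_force'])"
```

```text
clock: 6.4
ee_pos: [0.6177, -0.0003, 0.0714]
tool_rot: [[-0.09, 0.996, 0.001], [0.996, 0.09, -0.0], [-0.0, 0.001, -1.0]]
contact_force: [3.1, -1.1, -6.2]
grip_width: 0.0098
finger_force: 58.4
t 6.4 pos [ 6.177e-01 -3.000e-04  7.140e-02] yaw 5.15 w 0.0098 turn [ 0.001  0.    -0.001] shift [ 0.0014 -0.0006  0.0194]
[ 3.14613762 -1.11172904 -6.18956418]
```

```bash
python3 -m handwheel '[[[0,-0.008,0],[0,0,0],1],[[0,-0.012,0],[0,0,0],1],[[0,-0.012,0],[0,0,0],1],[[0,-0.012,0],[0,0,0],1],[[0,-0.01,0.006],[0,0,0],1],[[0,-0.01,0.006],[0,0,0],1],[[0,-0.01,0.006],[0,0,0],1],[[0,-0.012,0],[0,0,0],1],[[0,-0.015,0],[0,0,0],1],[[0,-0.015,0],[0,0,0],1],[[0,-0.015,0],[0,0,0],1],[[0,-0.015,0],[0,0,0],1]]'
python3 -m handwheel '[[[0,-0.012,0],[0,0,0],1],[[0,-0.01,0],[0,0,0],1],[[0,-0.006,0],[0,0,0],1],[[0,0,0],[0,0,0],1],[[0,0,0],[0,0,0],1],[[0,0,0],[0,0,0],1]]'
python3 -c "
from h import *
to(0.6177,-0.0003,0.052,5.2)"
```

```text
clock: 7.6
ee_pos: [0.4722, -0.012, 0.0538]
tool_rot: [[-0.089, 0.996, 0.003], [0.996, 0.089, 0.002], [0.001, 0.003, -1.0]]
contact_force: [2.7, 29.3, 24.1]
grip_width: 0.0097
finger_force: 61.6
clock: 8.2
ee_pos: [0.443, -0.0142, 0.0537]
tool_rot: [[-0.089, 0.996, -0.0], [0.996, 0.089, 0.002], [0.002, -0.0, -1.0]]
contact_force: [-5.7, 28.2, 35.1]
grip_width: 0.0098
finger_force: 62.7
t 8.2 pos [ 0.443  -0.0142  0.0537] yaw 5.12 w 0.0098 turn [-0.    -0.002 -0.001] shift [-0.002   0.1753  0.0017]
```

```bash
python3 -m handwheel '[[[0,0,-0.002],[0,0,0],0.2],[[0,0,0],[0,0,0],0.2],[[0,0,0],[0,0,0],0.2],[[0,0,-0.03],[0,0,0],0.2],[[0,0,-0.04],[0,0,0],0.2],[[0,0,-0.04],[0,0,0],0.2],[[0,0,-0.04],[0,0,0],-1],[[0,0,-0.04],[0,0,0],-1],[[0,0,0],[0,0,0],-1],[[0,0,0],[0,0,0],-1]]'
python3 - <<'E'
from h import *
to(0.45,-0.28,0.25,5)
cv2.imwrite("pics/w3.png",grab_frame("wrist"));k=calibration("wrist");np.save("k3.npy",k,allow_pickle=True)
for l,z in (("handle",.052),("tray_row",.018)):
  for m in mark_of("wrist",l): print(l,m["p"],m["location"],ray("wrist",m["location"],z,k))
f=grab_frame("top")
for l,z in (("handle",.052),("tray_row",.018),("jar1",0)):
  for m in mark_of("top",l): print(l,round(m["p"],2),m["location"],ray("top",m["location"],z))
E
```

```text
clock: 9.2
ee_pos: [0.444, -0.016, 0.2449]
tool_rot: [[-0.09, 0.996, 0.002], [0.996, 0.09, -0.0], [-0.001, 0.002, -1.0]]
contact_force: [0.0, -0.1, 0.1]
grip_width: 0.0852
finger_force: 0.0
t 9.2 pos [ 0.444  -0.016   0.2449] yaw 5.15 w 0.0852 turn [0.002 0.001 0.003] shift [-0.2635 -0.0171 -0.0051]
handle 0.9 [317.4, 211.1] [ 0.44222489 -0.01174001  0.052     ]
tray_row 0.8 [406.3, 211.6] [ 0.51856878 -0.01199025  0.018     ]
jar1 0.88 [436.2, 273.9] [ 0.42926771 -0.37914231  0.        ]
jar1 0.87 [404.5, 267.6] [ 0.44999074 -0.28328321  0.        ]
jar1 0.73 [376.0, 305.2] [ 0.33863753 -0.19287185  0.        ]
jar1 0.72 [421.1, 219.9] [ 0.59566469 -0.34037639  0.        ]
jar1 0.66 [429.8, 244.0] [ 0.52078837 -0.36382679  0.        ]
```

View pics/w3.png

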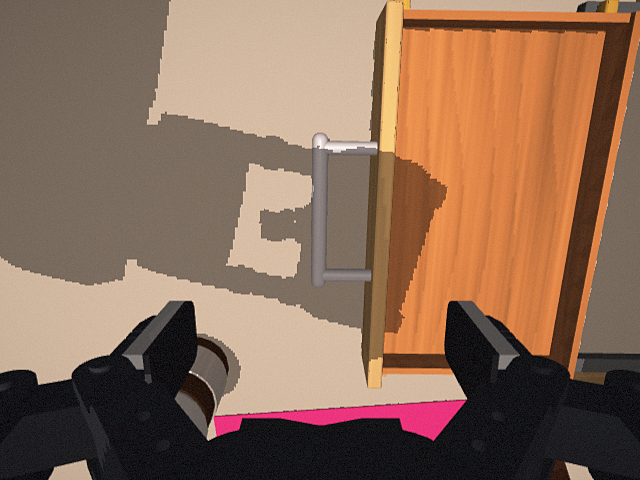

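The tray is fully out, with the bar at (320,210), the inside of the panel running (402,20)–(384,355), and the floor clear.

```bash
python3 - <<'E'
from h import *
k=np.load("k3.npy",allow_pickle=True).item()
for z,a,b in ((.066,(402,20),(384,355)),(.066,(389,4),(370,386)),(.052,(321,140),(319,280)),(.018,(604,32),(552,354))):
    A=ray("",a,z,k);B=ray("",b,z,k);d=A-B;print(A,B,(A+B)/2,np.degrees(np.arctan2(-d[0],d[1])))
E
python3 -m handwheel '[[[-0.047,-0.002,0],[0,0,0],-1],[[-0.047,-0.002,0],[0,0,0],-1],[[-0.047,-0.002,0],[0,0,0],-1],[[-0.047,-0.002,0],[0,0,0],-1],[[0,0,0],[0,0,0],-1]]'
python3 - <<'E'
from h import *
to(0.45,-0.28,0.25,5)
cv2.imwrite("pics/w4.png",grab_frame("wrist"));k=calibration("wrist")
for m in mark_of("wrist","jar4"): print(m["p"],m["location"],ray("wrist",m["location"],0,k))
for m in look_for("wrist","jar4"): print(m["p"],m["extent"])
E
```

```text
[0.48651828 0.12380651 0.066     ] [ 0.50644173 -0.12271291  0.066     ] [0.49648   0.0005468 0.066    ] 4.620545415794815
[0.47671338 0.1324718  0.066     ] [ 0.49854865 -0.1523286   0.066     ] [ 0.48763102 -0.0099284   0.066     ] 4.384216170217716
[0.44019794 0.04184855 0.052     ] [ 0.44847056 -0.06807622  0.052     ] [ 0.44433425 -0.01311383  0.052     ] 4.30379932166519
[0.65036733 0.14115693 0.018     ] [ 0.67471006 -0.13497614  0.018     ] [0.66253869 0.00309039 0.018     ] 5.037930897594363
clock: 10.05
ee_pos: [0.4531, -0.2088, 0.2438]
tool_rot: [[-0.086, 0.996, 0.0], [0.996, 0.086, -0.001], [-0.001, 0.0, -1.0]]
contact_force: [0.8, 0.5, 0.3]
grip_width: 0.0856
finger_force: 0.0
t 10.05 pos [ 0.4531 -0.2088  0.2438] yaw 4.93 w 0.0856 turn [ 0.     0.001 -0.001] shift [-0.0707 -0.0093 -0.0062]
0.97 [450.3, 351.3] [ 0.59445509 -0.34106059  0.        ]
0.93 [370.1, 356.0] [ 0.51613035 -0.35300725  0.        ]
0.93 [189.7, 167.2] [ 0.33704223 -0.18269545  0.        ]
0.7 [280.6, 363.8] [ 4.28309598e-01 -3.69280895e-01  5.55111512e-17]
0.58 [310.1, 278.2] [ 0.45038926 -0.27655723  0.        ]
0.92 [430.0, 339.2, 35.9, 74.7]
0.88 [279.0, 255.5, 62.7, 88.1]
0.85 [76.5, 129.5, 148.0, 110.7]
0.8 [355.4, 350.0, 43.0, 63.0]
0.75 [242.4, 345.3, 62.2, 77.7]
```

View pics/w4.png

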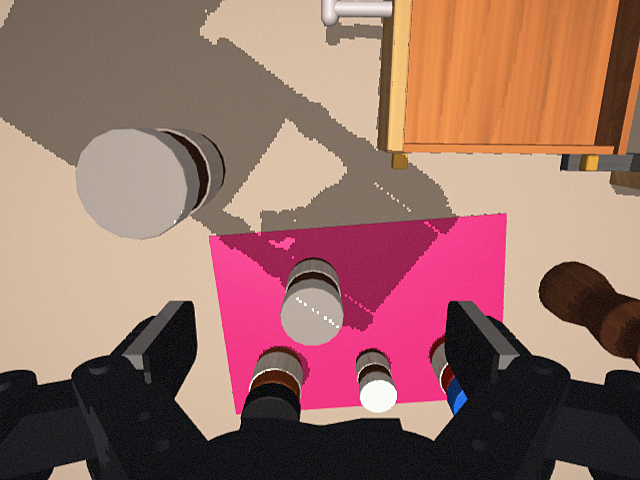

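The jar4 cap is at (312,316), the jar1 cap near (272,405), the small decoy at (378,395) and jar5's blue cap near (460,395).

Run:
```python
from h import *
print(ray("wrist",(312,316),.084))
to(0.451,-0.278,0.064,4.5)
```

```text
[ 0.45352697 -0.27232071  0.084     ]
t 10.2 pos [ 0.4524 -0.2035  0.2437] yaw 5.11 w 0.0854 turn [-0.001 -0.001  0.011] shift [-0.0741 -0.0072  0.1797]
```

```bash
python3 -m handwheel '[[[-0.036,-0.003,0],[0,0,0.011],-1],[[-0.035,-0.003,0],[0,0,0],-1],[[0,0,0.04],[0,0,0],-1],[[0,0,0.05],[0,0,0],-1],[[0,0,0.05],[0,0,0],-1],[[0,0,0.04],[0,0,0],-1],[[0,0,0],[0,0,0],-1],[[0,0,0],[0,0,0],1],[[0,0,0],[0,0,0],1],[[0,0,0],[0,0,0],1],[[0,0,0],[0,0,0],1],[[0,0,0],[0,0,0],1]]'
python3 -c "
from h import *
to(0.552,0.052,0.15,4.5)"
```

```text
clock: 11.4
ee_pos: [0.4538, -0.2756, 0.0666]
tool_rot: [[-0.079, 0.997, 0.003], [0.997, 0.079, -0.002], [-0.002, 0.003, -1.0]]
contact_force: [-0.1, 2.0, 12.1]
grip_width: 0.0466
finger_force: 59.5
t 11.4 pos [ 0.4538 -0.2756  0.0666] yaw 4.53 w 0.0466 turn [0.003 0.002 0.001] shift [ 0.3189  0.1236 -0.0834]
```

```bash
python3 -m handwheel '[[[0,0,-0.05],[0,0,0],1],[[0,0,-0.05],[0,0,0],1],[[0.046,0.0167,0],[0,0,0],1],[[0.046,0.0167,0],[0,0,0],1],[[0.046,0.0167,0],[0,0,0],1],[[0.046,0.0167,0],[0,0,0],1],[[0.046,0.0167,0],[0,0,0],1],[[0.046,0.0167,0],[0,0,0],1],[[0.046,0.0167,0],[0,0,0],1],[[0,0,0],[0,0,0],1],[[0,0,0],[0,0,0],1]]'
python3 -c "
from h import *
to(0.545,0.054,0.086,4.5)"
```

```text
clock: 12.5
ee_pos: [0.5442, 0.0563, 0.1656]
tool_rot: [[-0.082, 0.997, 0.002], [0.997, 0.082, -0.0], [-0.0, 0.002, -1.0]]
contact_force: [-0.0, -0.9, -1.5]
grip_width: 0.0471
finger_force: 63.1
t 12.5 pos [0.5442 0.0563 0.1656] yaw 4.68 w 0.0471 turn [0.002 0.    0.003] shift [-0.0024  0.0006  0.0796]
```

```bash
python3 -m handwheel '[[[0,0,0.04],[0,0,0],1],[[0,0,0.025],[0,0,0],1],[[0,0,0.012],[0,0,0],1],[[0,0,0.003],[0,0,0],1],[[0,0,0],[0,0,0],-0.4],[[0,0,0],[0,0,0],-0.4],[[0,0,0],[0,0,0],-0.4],[[0,0,-0.03],[0,0,0],-0.4],[[0,0,-0.05],[0,0,0],-0.4],[[0,0,-0.05],[0,0,0],-0.4]]'
python3 -c "
from h import *
to(0.44,-0.32,0.216,4.5)"
```

```text
clock: 13.5
ee_pos: [0.5433, 0.055, 0.2161]
tool_rot: [[-0.079, 0.997, -0.001], [0.997, 0.079, -0.0], [0.0, -0.001, -1.0]]
contact_force: [0.7, 0.1, -0.2]
grip_width: 0.0593
finger_force: 0.0
t 13.5 pos [0.5433 0.055  0.2161] yaw 4.52 w 0.0593 turn [-0.001 -0.     0.   ] shift [-3.657e-01 -1.324e-01  1.000e-04]
```

```bash
python3 -m handwheel '[[[-0.046,-0.0166,0],[0,0,0],-1],[[-0.046,-0.0166,0],[0,0,0],-1],[[-0.046,-0.0166,0],[0,0,0],-1],[[-0.046,-0.0166,0],[0,0,0],-1],[[-0.046,-0.0166,0],[0,0,0],-1],[[-0.046,-0.0166,0],[0,0,0],-1],[[-0.046,-0.0166,0],[0,0,0],-1],[[-0.046,-0.0166,0],[0,0,0],-1],[[0,0,0],[0,0,0],-1],[[0,0,0],[0,0,0],-1],[[0,0,0],[0,0,0],-1]]'
cat >> h.py <<'E'
def caps(n,l="jar1",zc=.084):
    im=grab_frame("wrist");k=calibration("wrist");cv2.imwrite(n,im)
    for m in mark_of("wrist",l): print("base",round(m["p"],2),m["location"],np.round(ray("wrist",m["location"],zc-.084,k),4))
E
python3 - <<'E'
from h import *
to(0.43,-0.371,0.066,4.5)
caps("pics/w5.png")
f=grab_frame("top")
for m in mark_of("top","jar1"): print(round(m["p"],2),m["location"],ray("top",m["location"],0))
E
```

```text
clock: 14.6
ee_pos: [0.4406, -0.3215, 0.2145]
tool_rot: [[-0.079, 0.997, 0.0], [0.997, 0.079, 0.0], [0.0, 0.0, -1.0]]
contact_force: [0.6, -0.2, -0.1]
grip_width: 0.0854
finger_force: 0.0
t 14.6 pos [ 0.4406 -0.3215  0.2145] yaw 4.54 w 0.0854 turn [ 0.    -0.     0.001] shift [-0.0485 -0.0144  0.1485]
base 0.91 [195.8, 23.2] [ 0.3389 -0.1873  0.    ]
base 0.89 [300.5, 266.3] [ 0.429  -0.3706  0.    ]
base 0.82 [502.3, 255.8] [ 0.6001 -0.3475  0.    ]
base 0.82 [407.4, 264.6] [ 0.5204 -0.3618  0.    ]
0.74 [372.3, 307.8] [ 0.33112522 -0.18149363  0.        ]
0.64 [422.0, 218.1] [ 0.6012241  -0.34340574  0.        ]
0.58 [293.9, 241.6] [0.53448642 0.05068498 0.        ]
0.38 [428.4, 243.7] [ 0.52177629 -0.3595654   0.        ]
```

View pics/w5.png

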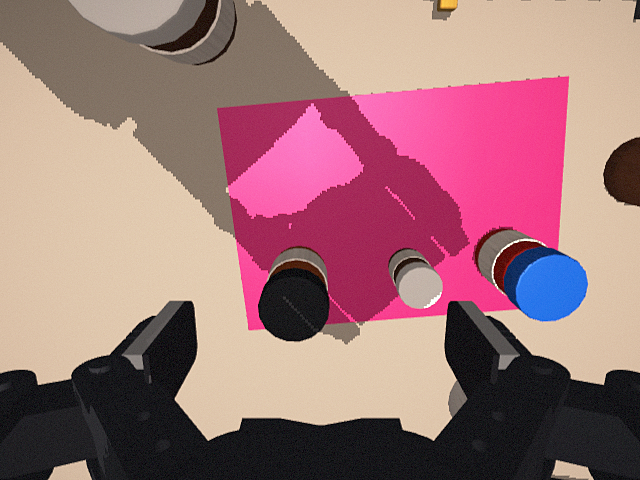

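jar1's black cap is at (294,305) with its base at (0.429,-0.371), so it's unmoved. The small decoy clears the finger.

```bash
python3 -c "
from h import *
print(ray('wrist',(294,305),.084),ray('wrist',(545,284),.084))"
python3 -m handwheel '[[[-0.024,-0.0075,0],[0,0,0],-1],[[-0.024,-0.0075,0],[0,0,0],-1],[[0,0,0.04],[0,0,0],-1],[[0,0,0.05],[0,0,0],-1],[[0,0,0.04],[0,0,0],-1],[[0,0,0.018],[0,0,0],-1],[[0,0,0],[0,0,0],-1],[[0,0,0],[0,0,0],1],[[0,0,0],[0,0,0],1],[[0,0,0],[0,0,0],1],[[0,0,0],[0,0,0],1],[[0,0,0],[0,0,0],1]]'
python3 -m handwheel '[[[0,0,-0.05],[0,0,0],1],[[0,0,-0.05],[0,0,0],1],[[0,0,0],[0,0,0],1]]'
python3 -c "
from h import *
to(0.55,-0.0056,0.166,4.5)"
```

```text
[ 0.4286558  -0.36935825  0.084     ] [ 0.59129357 -0.3414918   0.084     ]
clock: 16.0
ee_pos: [0.43, -0.3718, 0.0679]
tool_rot: [[-0.079, 0.997, 0.002], [0.997, 0.079, -0.002], [-0.002, 0.002, -1.0]]
contact_force: [-1.7, 1.0, 9.9]
grip_width: 0.0469
finger_force: 60.0
clock: 16.3
ee_pos: [0.4317, -0.3735, 0.1732]
tool_rot: [[-0.079, 0.997, 0.007], [0.997, 0.079, -0.008], [-0.008, 0.007, -1.0]]
contact_force: [0.4, -0.2, -2.2]
grip_width: 0.0465
finger_force: 62.8
t 16.3 pos [ 0.4317 -0.3735  0.1732] yaw 4.54 w 0.0465 turn [0.007 0.008 0.001] shift [0.3575 0.1468 0.0072]
```

```bash
python3 -m handwheel '[[[0.0447,0.0184,0],[0,0,0],1],[[0.0447,0.0184,0],[0,0,0],1],[[0.0447,0.0184,0],[0,0,0],1],[[0.0447,0.0184,0],[0,0,0],1],[[0.0447,0.0184,0],[0,0,0],1],[[0.0447,0.0184,0],[0,0,0],1],[[0.0447,0.0184,0],[0,0,0],1],[[0.0447,0.0184,0],[0,0,0],1],[[0,0,0],[0,0,0],1],[[0,0,0],[0,0,0],1],[[0,0,0],[0,0,0],1]]'
python3 -c "
from h import *
to(0.55,-0.0056,0.087,4.5)"
```

```text
clock: 17.4
ee_pos: [0.5477, -0.0037, 0.1666]
tool_rot: [[-0.079, 0.997, 0.0], [0.997, 0.079, -0.0], [-0.0, 0.0, -1.0]]
contact_force: [-0.4, 0.1, -1.5]
grip_width: 0.0467
finger_force: 62.7
t 17.4 pos [ 0.5477 -0.0037  0.1666] yaw 4.51 w 0.0467 turn [0. 0. 0.] shift [-0.0021  0.0021  0.0796]
```

```bash
python3 -m handwheel '[[[0,0,0.04],[0,0,0],1],[[0,0,0.025],[0,0,0],1],[[0,0,0.011],[0,0,0],1],[[0,0,0.003],[0,0,0],1],[[0,0,0],[0,0,0],-0.4],[[0,0,0],[0,0,0],-0.4],[[0,0,0],[0,0,0],-0.4],[[0,0,-0.03],[0,0,0],-0.4],[[0,0,-0.05],[0,0,0],-0.4],[[0,0,-0.05],[0,0,0],-0.4]]'
python3 -m handwheel '[[[-0.041,0.002,0],[0,0,0],-1],[[-0.041,0.002,0],[0,0,0],-1],[[-0.041,0.002,0],[0,0,0],-1],[[-0.041,0.002,0],[0,0,0],-1],[[-0.041,0.002,0],[0,0,0],-1],[[-0.041,0.002,0],[0,0,0],-1],[[-0.041,0.002,0],[0,0,0],-1],[[0,0,0],[0,0,0],-1],[[0,0,0],[0,0,0],-1],[[0,0,0],[0,0,0],-1]]'
python3 - <<'E'
from h import *
caps("pics/w6.png","jar5");caps("pics/w6.png","mill")
to(0.594,-0.3435,0.068,4.5)
E
```

```text
clock: 18.4
ee_pos: [0.5475, -0.0031, 0.2193]
tool_rot: [[-0.079, 0.997, -0.0], [0.997, 0.079, 0.0], [0.0, -0.0, -1.0]]
contact_force: [1.7, -1.3, 0.2]
grip_width: 0.0596
finger_force: 0.0
clock: 19.4
ee_pos: [0.5844, -0.2873, 0.2177]
tool_rot: [[-0.079, 0.997, 0.0], [0.997, 0.079, 0.0], [0.0, 0.0, -1.0]]
contact_force: [-0.5, 0.6, 0.0]
grip_width: 0.0851
finger_force: 0.0
base 0.83 [235.7, 287.5] [ 0.5172 -0.3616  0.    ]
base 0.8 [7.0, 55.1] [ 0.3384 -0.1861  0.    ]
base 0.61 [325.7, 276.6] [ 0.5953 -0.3452  0.    ]
t 19.6 pos [ 0.5846 -0.2872  0.2175] yaw 4.59 w 0.0853 turn [0.    0.    0.002] shift [-0.0569  0.005   0.1495]
```

jar5 is at (0.594,-0.344). I'm opening partly (70 mm) so the finger clears the small decoy jar.

```bash
python3 -m handwheel '[[[-0.029,0.0025,0],[0,0,0],-0.65],[[-0.028,0.003,0],[0,0,0],-0.65],[[0,0,0.04],[0,0,0],-0.65],[[0,0,0.05],[0,0,0],-0.65],[[0,0,0.04],[0,0,0],-0.65],[[0,0,0.02],[0,0,0],-0.65],[[0,0,0],[0,0,0],-0.65],[[0,0,0],[0,0,0],1],[[0,0,0],[0,0,0],1],[[0,0,0],[0,0,0],1],[[0,0,0],[0,0,0],1],[[0,0,0],[0,0,0],1]]'
python3 -m handwheel '[[[0,0,-0.05],[0,0,0],1],[[0,0,-0.05],[0,0,0],1],[[0,0,0],[0,0,0],1]]'
python3 -c "
from h import *
to(0.5546,-0.0654,0.166,4.5)"
```

```text
clock: 20.8
ee_pos: [0.5954, -0.3451, 0.0692]
tool_rot: [[-0.079, 0.997, 0.003], [0.997, 0.079, -0.002], [-0.002, 0.002, -1.0]]
contact_force: [-0.8, 0.6, 9.0]
grip_width: 0.0472
finger_force: 62.1
clock: 21.1
ee_pos: [0.5975, -0.3465, 0.1754]
tool_rot: [[-0.079, 0.997, 0.01], [0.997, 0.079, -0.007], [-0.008, 0.009, -1.0]]
contact_force: [0.9, -0.6, -1.7]
grip_width: 0.0469
finger_force: 62.5
t 21.1 pos [ 0.5975 -0.3465  0.1754] yaw 4.54 w 0.0469 turn [0.009 0.008 0.001] shift [ 0.2836 -0.0207  0.0094]
```

```bash
python3 -m handwheel '[[[0.0405,-0.003,0],[0,0,0],1],[[0.0405,-0.003,0],[0,0,0],1],[[0.0405,-0.003,0],[0,0,0],1],[[0.0405,-0.003,0],[0,0,0],1],[[0.0405,-0.003,0],[0,0,0],1],[[0.0405,-0.003,0],[0,0,0],1],[[0.0405,-0.003,0],[0,0,0],1],[[0,0,0],[0,0,0],1],[[0,0,0],[0,0,0],1],[[0,0,0],[0,0,0],1]]'
python3 -c "
from h import *
to(0.5546,-0.0654,0.088,4.5)"
```

```text
clock: 22.1
ee_pos: [0.5516, -0.0642, 0.1676]
tool_rot: [[-0.079, 0.997, 0.001], [0.997, 0.079, -0.0], [-0.0, 0.001, -1.0]]
contact_force: [0.3, 0.1, -0.8]
grip_width: 0.0461
finger_force: 62.4
t 22.1 pos [ 0.5516 -0.0642  0.1676] yaw 4.51 w 0.0461 turn [0.001 0.    0.   ] shift [-0.0014  0.0029  0.0796]
```

```bash
python3 -m handwheel '[[[0,0.003,0.04],[0,0,0],1],[[0,0,0.025],[0,0,0],1],[[0,0,0.011],[0,0,0],1],[[0,0,0.003],[0,0,0],1],[[0,0,0],[0,0,0],-0.4],[[0,0,0],[0,0,0],-0.4],[[0,0,0],[0,0,0],-0.4],[[0,0,-0.03],[0,0,0],-0.4],[[0,0,-0.05],[0,0,0],-0.4],[[0,0,-0.05],[0,0,0],-0.4],[[0,0,-0.035],[0,0,0],-0.4],[[0,0,0],[0,0,0],-0.4]]'
python3 -m handwheel '[[[0.045,-0.0073,0],[0,0,0],0],[[0.045,-0.0073,0],[0,0,0],0],[[0.045,-0.0073,0],[0,0,0],0],[[0.045,-0.0073,0],[0,0,0],0],[[0.045,-0.0073,0],[0,0,0],0],[[0.045,-0.0073,0],[0,0,0],0],[[0,0,0],[0,0,0],0],[[0,0,0],[0,0,0],0],[[0,0,0],[0,0,0],0]]'
python3 - <<'E'
from h import *
k=calibration("wrist");np.save("k7.npy",k,allow_pickle=True);cv2.imwrite("pics/w7.png",grab_frame("wrist"))
for l,z in (("slot",.01),("scraper",.01),("jar1",.018)):
  for m in mark_of("wrist",l): print(l,m["p"],m["location"],ray("",m["location"],z,k))
im=grab_frame("top");cv2.imwrite("pics/top7.png",im)
for m in mark_of("top","jar1"): print(round(m["p"],2),m["location"],ray("top",m["location"],0.018))
to(.5,.3,.12,90)
E
```

```text
clock: 23.3
ee_pos: [0.5564, -0.0637, 0.2592]
tool_rot: [[-0.079, 0.997, 0.009], [0.997, 0.079, -0.002], [-0.003, 0.009, -1.0]]
contact_force: [-0.5, 0.7, -1.2]
grip_width: 0.0598
finger_force: 0.0
clock: 24.2
ee_pos: [0.4893, 0.2017, 0.2534]
tool_rot: [[-0.079, 0.997, 0.0], [0.997, 0.079, -0.0], [-0.0, 0.0, -1.0]]
contact_force: [0.8, -0.2, -0.2]
grip_width: 0.0429
finger_force: 0.0
scraper 0.76 [345.0, 71.5] [0.5024542  0.31475904 0.01      ]
scraper 0.66 [113.4, 167.7] [0.30761123 0.22048468 0.01      ]
jar1 0.78 [361.9, 362.3] [0.54316595 0.05171524 0.018     ]
0.92 [371.2, 305.8] [ 0.33762465 -0.17574161  0.018     ]
0.8 [295.4, 239.0] [0.54007374 0.04562273 0.018     ]
0.65 [309.9, 235.3] [0.55060067 0.00204115 0.018     ]
0.55 [327.0, 240.5] [ 0.53411437 -0.04895351  0.018     ]
0.46 [429.5, 247.0] [ 0.50971948 -0.35734405  0.018     ]
t 24.5 pos [0.4894 0.2017 0.2533] yaw 4.46 w 0.0427 turn [-0.    -0.    -1.493] shift [-0.0106  0.0983  0.1333]
```

View pics/w7.png

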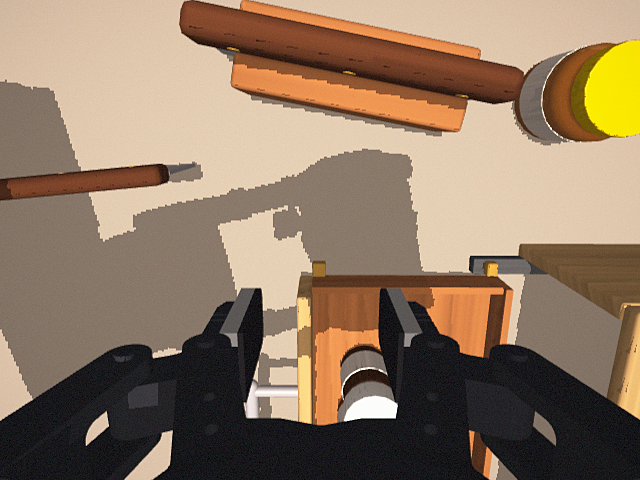

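The scraper grip's centre line runs (188,18)–(517,82), in the block whose near top edge is (234,70)–(465,112). The honey jar's lid is at (615,90), close to the grip's far end. Jar4 is upright in the tray.

```bash
python3 - <<'E'
from h import *
k=np.load("k7.npy",allow_pickle=True).item()
for z,a,b in ((.128,(188,18),(517,82)),(.065,(242,3),(480,50)),(.065,(234,82),(463,124)),(.084,(566,88),(580,88))):
    A=ray("",a,z,k);B=ray("",b,z,k);d=B-A;print(A,B,(A+B)/2,np.linalg.norm(d),np.degrees(np.arctan2(d[1],d[0])))
print([x for x in look_for("wrist","scraper")])
E
python3 -m handwheel '[[[0,0,0],[0,0,-0.149],0],[[0,0,0],[0,0,-0.149],0],[[0,0,0],[0,0,-0.149],0],[[0,0,0],[0,0,-0.149],0],[[0,0,0],[0,0,-0.149],0],[[0,0,0],[0,0,-0.149],0],[[0,0,0],[0,0,-0.149],0],[[0,0,0],[0,0,-0.149],0],[[0,0,0],[0,0,-0.1],0],[[0,0,0],[0,0,0],0],[[0,0,0],[0,0,0],0]]'
```

```text
[0.40913594 0.3200459  0.128     ] [0.59447455 0.30171366 0.128     ] [0.50180525 0.31087978 0.128     ] 0.18624303865694192 -5.648874718012496
[0.42635908 0.34537971 0.065     ] [0.59217078 0.32896476 0.065     ] [0.50926493 0.33717224 0.065     ] 0.16662223846774013 -5.653719259356838
[0.42221651 0.29463286 0.065     ] [0.58862213 0.27894851 0.065     ] [0.50541932 0.28679068 0.065     ] 0.16714313293748032 -5.38443472036237
[0.64707955 0.3065714  0.084     ] [0.6564035  0.30730361 0.084     ] [0.65174153 0.30693751 0.084     ] 0.009352654182554808 4.490228368723375
[{'extent': [0.4, 163.1, 193.9, 37.7], 'p': 0.69}, {'extent': [179.2, 1.1, 343.7, 104.2], 'p': 0.66}]
clock: 25.65
ee_pos: [0.4892, 0.2022, 0.2533]
tool_rot: [[-0.979, 0.202, -0.0], [0.202, 0.979, -0.0], [0.0, -0.0, -1.0]]
contact_force: [0.4, -0.7, -0.5]
grip_width: 0.0423
finger_force: 0.0
```

```bash
python3 -m handwheel '[[[0,0,0],[0,0,-0.107],0],[[0,0.035,0],[0,0,0],0],[[0,0.035,0],[0,0,0],0],[[0,0.035,0],[0,0,0],0],[[0,0,0.025],[0,0,0],0],[[0,0,0.025],[0,0,0],0],[[0,0,0],[0,0,0],0],[[0,0,0],[0,0,0],0]]'
python3 - <<'E'
from h import *
k=calibration("wrist");np.save("k8.npy",k,allow_pickle=True);cv2.imwrite("pics/w8.png",grab_frame("wrist"))
to(.505,.311,.11,84.45)
print(proj("wrist",(.505,.311,.128)))
E
```

```text
clock: 26.45
ee_pos: [0.499, 0.3068, 0.2037]
tool_rot: [[-0.996, 0.094, -0.001], [0.094, 0.996, -0.0], [0.0, -0.0, -1.0]]
contact_force: [-0.0, -1.3, 1.3]
grip_width: 0.0424
finger_force: 0.0
t 26.5 pos [0.4994 0.307  0.2043] yaw 84.59 w 0.0428 turn [0.001 0.001 0.003] shift [-0.0052  0.0046  0.0943]
[326.782041   268.29953105]
```

View pics/w8.png

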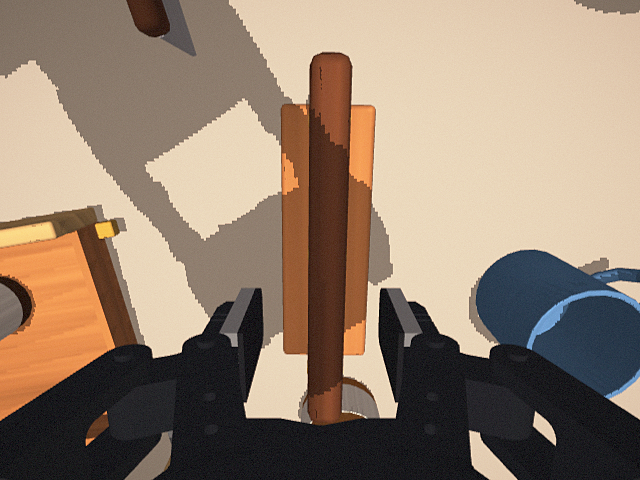

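The grip's centre line is (331,60)–(325,415), in line with the block's top (corners (282,104),(376,104),(285,354),(365,354)), so it barely leans.

Run:
```python
from h import *
k=np.load("k8.npy",allow_pickle=True).item()
c=[ray("",p,.065,k) for p in ((282,104),(376,104),(285,354),(365,354))];print(np.mean(c,0),c)
A=ray("",(331,54),.128,k);B=ray("",(325,422),.12,k);d=B-A;print(A,B,(A+B)/2,np.linalg.norm(d),np.degrees(np.arctan2(d[1],d[0])))
to(*((A+B)/2)[:2],.11,84.45)
```

```text
[0.50570401 0.31173369 0.065     ] [array([0.4192323 , 0.29246896, 0.065     ]), array([0.42460671, 0.34890574, 0.065     ]), array([0.58678373, 0.2745983 , 0.065     ]), array([0.59219331, 0.33096176, 0.065     ])]
[0.40410276 0.32184134 0.128     ] [0.60172605 0.30099057 0.12      ] [0.50291441 0.31141596 0.124     ] 0.19888117535818542 -6.022860832654035
t 26.5 pos [0.4994 0.307  0.2043] yaw 84.59 w 0.0428 turn [0.001 0.001 0.003] shift [-0.003   0.0048  0.0943]
```

```bash
python3 -m handwheel '[[[-0.003,0.0045,0],[0,0,0.01],0],[[0,0,0.03],[0,0,0],0],[[0,0,0.04],[0,0,0],0],[[0,0,0.024],[0,0,0],0],[[0,0,0],[0,0,0],0],[[0,0,0],[0,0,0],1],[[0,0,0],[0,0,0],1],[[0,0,0],[0,0,0],1],[[0,0,0],[0,0,0],1],[[0,0,0],[0,0,0],1]]'
python3 -c "
from h import *
to(.503,.311,.11,84)"
```

```text
clock: 27.5
ee_pos: [0.5035, 0.3116, 0.1112]
tool_rot: [[-0.995, 0.103, 0.003], [0.103, 0.995, 0.001], [-0.003, 0.002, -1.0]]
contact_force: [0.1, -0.9, 9.5]
grip_width: 0.0196
finger_force: 60.2
t 27.5 pos [0.5035 0.3116 0.1112] yaw 84.1 w 0.0196 turn [0.002 0.003 0.002] shift [ 0.0004 -0.0007  0.0012]
```

```bash
python3 -m handwheel '[[[0,0,-0.03],[0,0,0],1],[[0,0,-0.045],[0,0,0],1],[[0,0,-0.045],[0,0,0],1],[[0,0,-0.04],[0,0,0],1],[[0.01,-0.04,0],[0,0,0],1],[[0.01,-0.04,0],[0,0,0.14],1],[[0,0,0],[0,0,0.14],1],[[0,0,0],[0,0,0.14],1],[[0,0,0],[0,0,0.14],1],[[0,0,0],[0,0,0.14],1],[[0,0,0],[0,0,0.14],1],[[0,0,0],[0,0,0.14],1]]'
python3 -m handwheel '[[[0,0,0],[0,0,0.14],1],[[0,0,0],[0,0,0.14],1],[[0,0,0],[0,0,0.128],1],[[0,0,0],[0,0,0],1],[[0,0,0],[0,0,0],1]]'
python3 - <<'E'
from h import *
to(.6097,-.001,.27,4.5)
im=grab_frame("top");c=cv2.resize(im[170:290,230:390],None,fx=5,fy=5,interpolation=cv2.INTER_CUBIC);cv2.imwrite("pics/top9.png",c)
E
```

```text
clock: 28.7
ee_pos: [0.4742, 0.2336, 0.2704]
tool_rot: [[-0.464, 0.886, 0.001], [0.886, 0.464, 0.001], [-0.0, 0.001, -1.0]]
contact_force: [0.2, -0.2, -2.0]
grip_width: 0.0193
finger_force: 59.5
clock: 29.2
ee_pos: [0.4743, 0.2336, 0.2699]
tool_rot: [[-0.084, 0.996, 0.001], [0.996, 0.084, 0.0], [0.0, 0.001, -1.0]]
contact_force: [0.0, 0.1, -1.7]
grip_width: 0.0195
finger_force: 59.5
t 29.2 pos [0.4743 0.2336 0.2699] yaw 4.81 w 0.0195 turn [ 0.001 -0.     0.005] shift [-2.445e-01  1.166e-01 -1.000e-04]
```

View pics/top9.png

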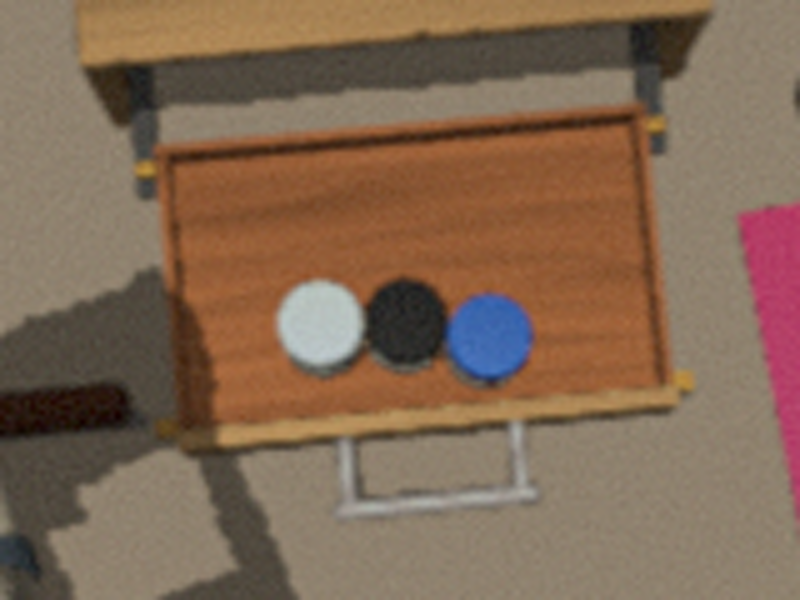

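All three jars are upright in the tray: white (320,323), black (405,322), blue (490,335). Blue has been nudged toward the panel. There's room behind them for the blade.

```bash
python3 -m handwheel '[[[-0.0408,0.0194,0],[0,0,0.005],1],[[-0.0408,0.0194,0],[0,0,0],1],[[-0.0408,0.0194,0],[0,0,0],1],[[-0.0408,0.0194,0],[0,0,0],1],[[-0.0408,0.0194,0],[0,0,0],1],[[-0.0408,0.0194,0],[0,0,0],1],[[0,0,0],[0,0,0],1],[[0,0,0],[0,0,0],1],[[0,0,0],[0,0,0],1]]'
python3 -c "
from h import *
to(.6097,-.001,.127,4.5)"
```

```text
clock: 30.15
ee_pos: [0.6084, -0.0011, 0.2693]
tool_rot: [[-0.077, 0.997, -0.0], [0.997, 0.077, 0.0], [0.0, -0.0, -1.0]]
contact_force: [0.3, 0.9, -1.3]
grip_width: 0.0192
finger_force: 59.6
t 30.15 pos [ 0.6084 -0.0011  0.2693] yaw 4.4 w 0.0192 turn [-0.    -0.    -0.002] shift [-0.      0.0013  0.1423]
```

```bash
python3 -m handwheel '[[[0,0.001,0.04],[0,0,0],1],[[0,0,0.04],[0,0,0],1],[[0,0,0.03],[0,0,0],1],[[0,0,0.02],[0,0,0],1],[[0,0,0.012],[0,0,0],1],[[0,0,0],[0,0,0],1],[[0,0,0],[0,0,0],1]]'
python3 -m handwheel '[[[0,-0.01,0],[0,0,0],1],[[0,-0.01,0],[0,0,0],1],[[0,-0.008,0],[0,0,0],1],[[0,-0.007,0],[0,0,0],1],[[0,-0.006,0],[0,0,0],1],[[0,-0.006,0],[0,0,0],1],[[0,-0.006,0],[0,0,0],1],[[0,-0.004,0],[0,0,0],1],[[0,0,0],[0,0,0],1]]'
python3 - <<'E'
from h import *
to(.520+.026*.997,-.008+.026*.0785,.127,4.5)
im=grab_frame("top");c=cv2.resize(im[170:290,230:390],None,fx=5,fy=5,interpolation=cv2.INTER_CUBIC);cv2.imwrite("pics/top10.png",c)
E
```

```text
clock: 30.85
ee_pos: [0.6102, -0.0012, 0.1282]
tool_rot: [[-0.076, 0.997, 0.001], [0.997, 0.076, -0.0], [-0.0, 0.001, -1.0]]
contact_force: [0.2, -0.2, -2.2]
grip_width: 0.0194
finger_force: 59.7
clock: 31.75
ee_pos: [0.5525, -0.0059, 0.1273]
tool_rot: [[-0.075, 0.997, -0.0], [0.997, 0.075, -0.0], [-0.0, -0.0, -1.0]]
contact_force: [1.4, -0.8, -1.6]
grip_width: 0.0191
finger_force: 59.6
t 31.75 pos [ 0.5525 -0.0059  0.1273] yaw 4.3 w 0.0191 turn [-0.     0.    -0.004] shift [ 0.0005 -0.0065  0.0003]
```

Blade at about x=0.032 with light contact. Easing on until the force rises.

```bash
python3 -m handwheel '[[[0,-0.0025,0],[0,0,-0.002],1],[[0,-0.0015,0],[0,0,0],1],[[0,-0.001,0],[0,0,0],1],[[0,0,0],[0,0,0],1],[[0,0,0],[0,0,0],1]]'
python3 -m handwheel '[[[0,-0.001,0],[0,0,0],1],[[0,-0.001,0],[0,0,0],1],[[0,0,0],[0,0,0],1],[[0,0,0],[0,0,0],1]]'
python3 - <<'E'
from h import *
s=observe();print(s["contact_force"],s["moment"],s["ee_pos"])
to(.520+.026*.997,-.008+.026*.0785,.127,4.5)
im=grab_frame("top");c=cv2.resize(im[170:290,230:390],None,fx=5,fy=5,interpolation=cv2.INTER_CUBIC);cv2.imwrite("pics/top10.png",c)
E
```

```text
clock: 32.3
ee_pos: [0.548, -0.0063, 0.1272]
tool_rot: [[-0.077, 0.997, -0.0], [0.997, 0.077, -0.0], [-0.0, -0.0, -1.0]]
contact_force: [3.1, 0.4, -2.6]
grip_width: 0.0192
finger_force: 59.4
clock: 32.7
ee_pos: [0.5467, -0.0064, 0.1275]
tool_rot: [[-0.077, 0.997, 0.002], [0.997, 0.077, -0.0], [-0.0, 0.002, -1.0]]
contact_force: [5.7, 0.4, -4.9]
grip_width: 0.0193
finger_force: 59.5
[ 5.67050649  0.36692693 -4.86909788] [ 0.14909259 -1.34142865  0.04477509] [ 0.54668117 -0.00644259  0.12748123]
t 32.7 pos [ 0.5467 -0.0064  0.1275] yaw 4.41 w 0.0193 turn [ 0.002  0.    -0.002] shift [ 0.0005 -0.0007  0.0005]
```

```bash
python3 -m handwheel '[[[0,-0.001,0],[0,0,0],1],[[0,-0.001,0],[0,0,0],1],[[0,0,0],[0,0,0],1],[[0,0,0],[0,0,0],1]]'
python3 -m handwheel '[[[0,-0.001,0],[0,0,0],1],[[0,0,0],[0,0,0],1],[[0,0,0],[0,0,0],1]]'
python3 - <<'E'
from h import *
s=observe();print(s["contact_force"],s["moment"],s["ee_pos"])
to(.520+.026*.997,-.008+.026*.0785,.127,4.5)
k=calibration("top")
im=grab_frame("top");c=cv2.resize(im[170:290,230:390],None,fx=5,fy=5,interpolation=cv2.INTER_CUBIC);cv2.imwrite("pics/top10.png",c)
im=grab_frame("wrist");cv2.imwrite("pics/w10.png",im)
E
```

```text
clock: 33.15
ee_pos: [0.546, -0.0067, 0.1279]
tool_rot: [[-0.077, 0.997, 0.004], [0.997, 0.077, -0.0], [-0.001, 0.004, -1.0]]
contact_force: [10.8, 0.3, -3.4]
grip_width: 0.0192
finger_force: 59.3
clock: 33.45
ee_pos: [0.5457, -0.0068, 0.1281]
tool_rot: [[-0.077, 0.997, 0.006], [0.997, 0.077, -0.0], [-0.001, 0.006, -1.0]]
contact_force: [13.2, 0.9, -3.8]
grip_width: 0.0193
finger_force: 59.5
[13.24473204  0.94413576 -3.81669836] [ 0.2527641 -2.9154128 -0.0445415] [ 0.54568675 -0.00680435  0.12810359]
t 33.45 pos [ 0.5457 -0.0068  0.1281] yaw 4.4 w 0.0193 turn [ 0.006  0.001 -0.002] shift [0.0008 0.0003 0.0011]
```

View pics/w10.png

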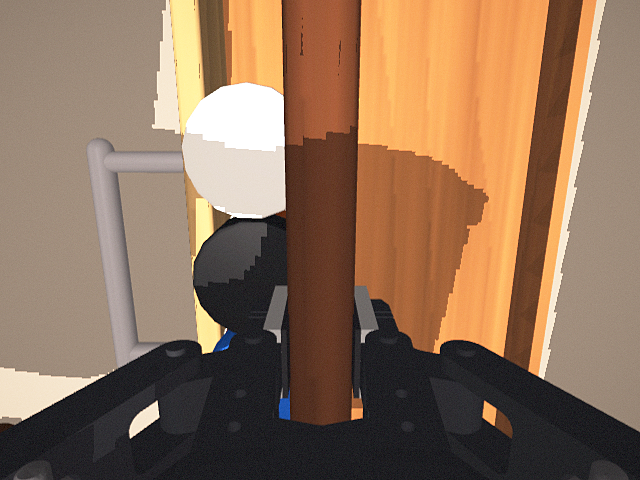

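The white jar (240,150) and black jar (250,275) are against the panel, with the blade at its contact position and 13 N of push. I'll back off and return to the block.

```bash
python3 -m handwheel '[[[0,0.008,0],[0,0,0],1],[[0,0.015,0],[0,0,0],1],[[0,0.015,0],[0,0,0],1],[[0,0,-0.03],[0,0,0],1],[[0,0,-0.04],[0,0,0],1],[[0,0,-0.04],[0,0,0],1],[[0,0,-0.035],[0,0,0],1],[[0,0,0],[0,0,0],1]]'
python3 -c "
from h import *
to(.4743,.2336,.27,4.5)"
```

```text
clock: 34.35
ee_pos: [0.5824, -0.0038, 0.2768]
tool_rot: [[-0.077, 0.997, 0.006], [0.997, 0.077, -0.001], [-0.001, 0.006, -1.0]]
contact_force: [0.5, 0.6, -3.0]
grip_width: 0.0193
finger_force: 60.2
t 34.35 pos [ 0.5824 -0.0038  0.2768] yaw 4.42 w 0.0193 turn [ 0.006  0.001 -0.001] shift [ 0.2452 -0.0892  0.0068]
```

Checking the jars while the arm is at the side, and turning to the slot's direction.

```bash
python3 -m handwheel '[[[0.041,-0.0149,0.001],[0,0,0],1],[[0.041,-0.0149,0.001],[0,0,0],1],[[0.041,-0.0149,0.001],[0,0,0],1],[[0.041,-0.0149,0.001],[0,0,0],1],[[0.041,-0.0149,0],[0,0,0],1],[[0.041,-0.0149,0],[0,0,0],1],[[0,0,0],[0,0,-0.14],1],[[0,0,0],[0,0,-0.14],1],[[0,0,0],[0,0,-0.14],1],[[0,0,0],[0,0,-0.14],1],[[0,0,0],[0,0,-0.14],1],[[0,0,0],[0,0,-0.14],1]]'
python3 -m handwheel '[[[0,0,0],[0,0,-0.14],1],[[0,0,0],[0,0,-0.14],1],[[0,0,0],[0,0,-0.14],1],[[0,0,0],[0,0,-0.13],1],[[0,0,0],[0,0,0],1],[[0,0,0],[0,0,0],1],[[0,0,0],[0,0,0],1]]'
python3 - <<'E'
from h import *
to(.5035,.3116,.27,84.1)
im=grab_frame("top");c=cv2.resize(im[170:290,230:390],None,fx=5,fy=5,interpolation=cv2.INTER_CUBIC);cv2.imwrite("pics/top11.png",c)
E
```

```text
clock: 35.55
ee_pos: [0.4721, 0.2344, 0.2673]
tool_rot: [[-0.797, 0.604, -0.002], [0.604, 0.797, -0.001], [0.001, -0.002, -1.0]]
contact_force: [0.5, 0.7, -1.7]
grip_width: 0.0193
finger_force: 60.0
clock: 36.25
ee_pos: [0.4726, 0.2346, 0.2679]
tool_rot: [[-0.994, 0.107, -0.001], [0.107, 0.994, -0.0], [0.001, -0.0, -1.0]]
contact_force: [-0.5, -0.1, -2.3]
grip_width: 0.0194
finger_force: 60.0
t 36.25 pos [0.4726 0.2346 0.2679] yaw 83.87 w 0.0194 turn [-0.    -0.001 -0.004] shift [-0.0228  0.0798 -0.0021]
```

View pics/top11.png

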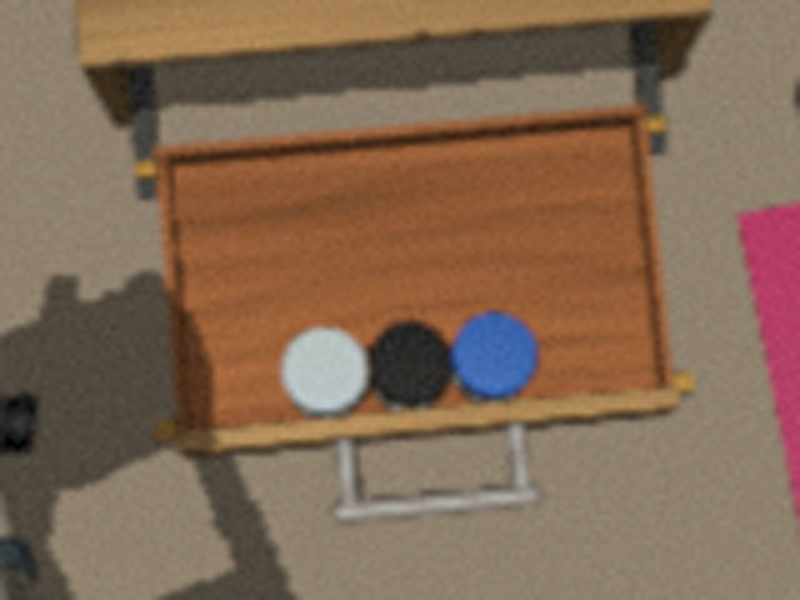

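The jars stand in a straight row along the panel: (325,370), (410,364), (495,355). Now to the slot.

```bash
python3 -m handwheel '[[[-0.0114,0.04,0],[0,0,-0.004],1],[[-0.0114,0.04,0],[0,0,0],1],[[0,0,0.03],[0,0,0],1],[[0,0,0.03],[0,0,0],1],[[0,0,0.022],[0,0,0],1],[[0,0,0],[0,0,0],1],[[0,0,0],[0,0,0],1],[[0,0,0],[0,0,0],1],[[0,0,0],[0,0,0],1]]'
python3 - <<'E'
from h import *
to(.5035,.3116,.1112,84.05)
cv2.imwrite("pics/w12.png",grab_frame("wrist"))
E
```

```text
clock: 37.2
ee_pos: [0.5043, 0.3122, 0.1876]
tool_rot: [[-0.995, 0.1, 0.002], [0.1, 0.995, 0.001], [-0.002, 0.001, -1.0]]
contact_force: [0.2, 0.8, -2.6]
grip_width: 0.0192
finger_force: 60.1
t 37.2 pos [0.5043 0.3122 0.1876] yaw 84.26 w 0.0192 turn [0.001 0.002 0.004] shift [ 0.0007 -0.0007  0.0764]
```

View pics/w12.png

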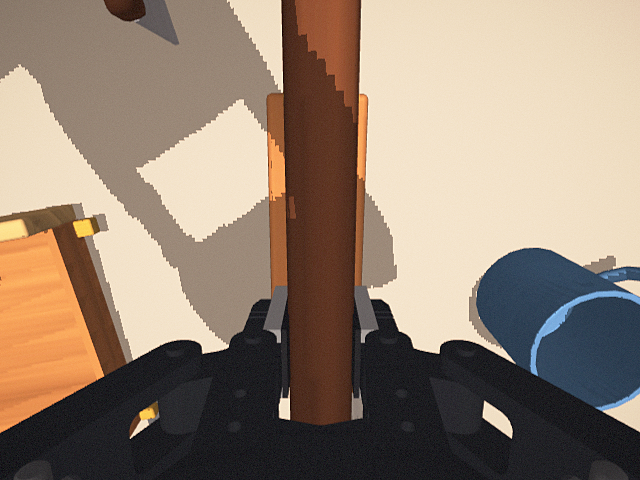

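The grip at (320,210) is centred over the block, which shows on both sides at (268..367,100). Lowering.

```bash
python3 -m handwheel '[[[0.0005,-0.0007,0.012],[0,0,0.004],1],[[0,0,0.01],[0,0,0],1],[[0,0,0.008],[0,0,0],1],[[0,0,0],[0,0,0],1]]'
python3 -m handwheel '[[[0,0,0.01],[0,0,0],1],[[0,0,0],[0,0,0],1]]'
```

```text
clock: 37.65
ee_pos: [0.5023, 0.3109, 0.1546]
tool_rot: [[-0.995, 0.104, -0.002], [0.104, 0.995, -0.001], [0.002, -0.001, -1.0]]
contact_force: [-0.8, 0.3, -0.3]
grip_width: 0.0193
finger_force: 60.3
clock: 37.85
ee_pos: [0.5026, 0.3111, 0.1451]
tool_rot: [[-0.995, 0.104, -0.001], [0.104, 0.995, -0.001], [0.001, -0.001, -1.0]]
contact_force: [0.4, -0.8, -2.2]
grip_width: 0.0189
finger_force: 60.2
```

In the slot with no resistance. Going on to its floor and letting go.

```bash
python3 -m handwheel '[[[0,0,0.012],[0,0,0],1],[[0,0,0.012],[0,0,0],1],[[0,0,0.007],[0,0,0],1],[[0,0,0.003],[0,0,0],1],[[0,0,0],[0,0,0],1]]'
python3 -m handwheel '[[[0,0,0],[0,0,0],0],[[0,0,0],[0,0,0],0],[[0,0,0],[0,0,0],0],[[0,0,0],[0,0,0],0],[[0,0,-0.03],[0,0,0],0],[[0,0,-0.05],[0,0,0],0],[[0,0,-0.05],[0,0,0],0],[[0,0,0],[0,0,0],0],[[0,0,0],[0,0,0],0]]'
python3 - <<'E'
from h import *
to(.4445,-.0137,.24,4.5)
k=calibration("wrist");cv2.imwrite("pics/w13.png",grab_frame("wrist"))
for m in mark_of("wrist","scraper"): print(m["p"],m["location"],ray("",m["location"],.01,k))
for m in look_for("wrist","scraper"): print(m)
print(proj("wrist",(.404,.322,.128)),proj("wrist",(.603,.301,.128)))
E
```

```text
clock: 38.35
ee_pos: [0.5029, 0.3113, 0.112]
tool_rot: [[-0.995, 0.104, -0.0], [0.104, 0.995, -0.0], [0.0, -0.0, -1.0]]
contact_force: [0.3, 0.7, -1.7]
grip_width: 0.0189
finger_force: 60.3
clock: 39.25
ee_pos: [0.5035, 0.3115, 0.2436]
tool_rot: [[-0.995, 0.104, 0.003], [0.104, 0.995, 0.001], [-0.002, 0.001, -1.0]]
contact_force: [0.7, -0.9, -0.0]
grip_width: 0.0424
finger_force: 0.0
t 39.25 pos [0.5035 0.3115 0.2436] yaw 84.05 w 0.0424 turn [3.000e-03 1.000e-03 1.388e+00] shift [-0.3196 -0.0844  0.0036]
0.77 [321.4, 198.0] [0.49921593 0.3147182  0.01      ]
{'extent': [299.2, 53.7, 35.2, 325.3], 'p': 0.94}
{'extent': [136.4, 0.5, 63.9, 56.7], 'p': 0.66}
[319.43214241  59.93325023] [319.33605964 389.17688627]
```

```bash
python3 -m handwheel '[[[0,0,0],[0,0,0.139],0.2],[[0,0,0],[0,0,0.139],0.2],[[0,0,0],[0,0,0.139],0.2],[[0,0,0],[0,0,0.139],0.2],[[0,0,0],[0,0,0.139],0.2],[[0,0,0],[0,0,0.139],0.2],[[0,0,0],[0,0,0.139],0.2],[[0,0,0],[0,0,0.139],0.2],[[0,0,0],[0,0,0.139],0.2],[[0,0,0],[0,0,0.137],0.2]]'
python3 -m handwheel '[[[-0.0457,-0.0121,0],[0,0,0],0.2],[[-0.0457,-0.0121,0],[0,0,0],0.2],[[-0.0457,-0.0121,0],[0,0,0],0.2],[[-0.0457,-0.0121,0],[0,0,0],0.2],[[-0.0457,-0.0121,0],[0,0,0],0.2],[[-0.0457,-0.0121,0],[0,0,0],0.2],[[-0.0457,-0.0121,0],[0,0,0],0.2],[[0,0,0],[0,0,0],0.2],[[0,0,0],[0,0,0],0.2],[[0,0,0],[0,0,0],0.2]]'
python3 - <<'E'
from h import *
to(.4435,-.0140,.053,4.5)
k=calibration("wrist");cv2.imwrite("pics/w14.png",grab_frame("wrist"))
for m in mark_of("wrist","handle"): print(m["p"],m["location"],ray("",m["location"],.052,k))
E
```

```text
clock: 40.4
ee_pos: [0.5026, 0.311, 0.2408]
tool_rot: [[-0.073, 0.997, -0.002], [0.997, 0.073, -0.001], [-0.001, -0.002, -1.0]]
contact_force: [0.2, -0.2, 0.1]
grip_width: 0.034
finger_force: 0.0
clock: 41.4
ee_pos: [0.4438, -0.0136, 0.2417]
tool_rot: [[-0.079, 0.997, -0.001], [0.997, 0.079, 0.0], [0.001, -0.001, -1.0]]
contact_force: [-0.3, -0.4, 0.4]
grip_width: 0.0343
finger_force: 0.0
t 41.4 pos [ 0.4438 -0.0136  0.2417] yaw 4.54 w 0.0343 turn [-0.001 -0.001  0.001] shift [-0.0003 -0.0003  0.1887]
0.65 [318.9, 215.1] [ 0.44374058 -0.01191933  0.052     ]
```

```bash
python3 -m handwheel '[[[0,0,0.045],[0,0,0],0.2],[[0,0,0.045],[0,0,0],0.2],[[0,0,0.045],[0,0,0],0.2],[[0,0,0.035],[0,0,0],0.2],[[0,0,0.017],[0,0,0],0.2],[[0,0,0],[0,0,0],0.2],[[0,0,0],[0,0,0],1],[[0,0,0],[0,0,0],1],[[0,0,0],[0,0,0],1],[[0,0,0],[0,0,0],1],[[0,0,0],[0,0,0],1]]'
python3 -c "
from h import *
to(.6177,-.0003,.053,4.5);print(observe()['contact_force'])"
```

```text
clock: 42.6
ee_pos: [0.4444, -0.014, 0.0562]
tool_rot: [[-0.079, 0.997, 0.002], [0.997, 0.079, 0.0], [-0.0, 0.002, -1.0]]
contact_force: [0.2, 7.1, -0.6]
grip_width: 0.0102
finger_force: 58.7
t 42.6 pos [ 0.4444 -0.014   0.0562] yaw 4.52 w 0.0102 turn [0.002 0.    0.   ] shift [0.     0.1739 0.0032]
[ 0.22535495  7.08569478 -0.62872275]
```

```bash
python3 -m handwheel '[[[0,0.004,0],[0,0,0],1],[[0,0.007,0],[0,0,0],1],[[0,0.01,0],[0,0,0],1],[[0,0.012,0],[0,0,0],1],[[0,0.013,0],[0,0,0],1],[[0,0.013,0],[0,0,0],1],[[0,0.013,0],[0,0,0],1],[[0,0.013,0],[0,0,0],1],[[0,0.012,0],[0,0,0],1],[[0,0.01,0],[0,0,0],1],[[0,0.008,0],[0,0,0],1],[[0,0.005,0],[0,0,0],1]]'
python3 -m handwheel '[[[0,0.003,0],[0,0,0],1],[[0,0,0],[0,0,0],1],[[0,0,-0.004],[0,0,0],1],[[0,0,-0.005],[0,0,0],1],[[0,0,-0.005],[0,0,0],1],[[0,0,-0.005],[0,0,0],1],[[0,0,0],[0,0,0],1]]'
python3 -c "
from h import *
to(.6177,-.0003,.0727,4.5);print(observe()['contact_force'])"
```

```text
clock: 43.8
ee_pos: [0.5645, -0.0048, 0.0561]
tool_rot: [[-0.079, 0.997, 0.001], [0.997, 0.079, -0.0], [-0.0, 0.001, -1.0]]
contact_force: [-4.2, 0.7, 7.7]
grip_width: 0.0095
finger_force: 59.8
clock: 44.5
ee_pos: [0.5665, -0.0046, 0.075]
tool_rot: [[-0.079, 0.997, 0.0], [0.997, 0.079, -0.0], [-0.0, 0.0, -1.0]]
contact_force: [0.1, 1.3, -4.6]
grip_width: 0.0092
finger_force: 58.4
t 44.5 pos [ 0.5665 -0.0046  0.075 ] yaw 4.53 w 0.0092 turn [0. 0. 0.] shift [0.0003 0.0514 0.0023]
[ 0.05038944  1.31899823 -4.60696341]
```

```bash
python3 -m handwheel '[[[0,0.003,0],[0,0,0],1],[[0,0.006,0],[0,0,0],1],[[0,0.008,0],[0,0,0],1],[[0,0.008,0],[0,0,0],1],[[0,0.008,0],[0,0,0],1],[[0,0.007,0],[0,0,0],1],[[0,0.005,0],[0,0,0],1],[[0,0.003,0],[0,0,0],1],[[0,0.002,0],[0,0,0],1],[[0,0,0],[0,0,0],1],[[0,0,0],[0,0,0],1]]'
python3 -c "
from h import *
to(.6177,-.0003,.056,4.5);print(observe()['contact_force'])"
```

```text
clock: 45.6
ee_pos: [0.6169, -0.0007, 0.0744]
tool_rot: [[-0.079, 0.997, 0.001], [0.997, 0.079, -0.0], [-0.0, 0.001, -1.0]]
contact_force: [1.4, -3.5, -5.7]
grip_width: 0.0097
finger_force: 58.5
t 45.6 pos [ 0.6169 -0.0007  0.0744] yaw 4.52 w 0.0097 turn [0.001 0.    0.   ] shift [0.0003 0.0009 0.0184]
[ 1.3695983  -3.45195907 -5.69295966]
```

```bash
python3 -m handwheel '[[[0,0.0015,0],[0,0,0],1],[[0,0.0015,0],[0,0,0],1],[[0,0,0],[0,0,0],1],[[0,0,0],[0,0,0],1]]'
python3 -m handwheel '[[[0,0,0.004],[0,0,0],1],[[0,0,0.005],[0,0,0],1],[[0,0,0.005],[0,0,0],1],[[0,0,0.004],[0,0,0],1],[[0,0,0],[0,0,0],1],[[0,0,0],[0,0,0],1]]'
```

```text
clock: 46.0
ee_pos: [0.6192, -0.0005, 0.0743]
tool_rot: [[-0.079, 0.997, -0.0], [0.997, 0.079, -0.0], [-0.0, -0.0, -1.0]]
contact_force: [-1.8, -5.1, -4.4]
grip_width: 0.0099
finger_force: 58.7
clock: 46.6
ee_pos: [0.6177, -0.0005, 0.0562]
tool_rot: [[-0.079, 0.997, -0.003], [0.997, 0.079, -0.0], [0.0, -0.003, -1.0]]
contact_force: [-10.3, -6.9, 3.7]
grip_width: 0.0098
finger_force: 60.4
```

Down behind the bumps, with -10 N at the home stop. Letting go and checking.

```bash
python3 -m handwheel '[[[0,0,0],[0,0,0],0.2],[[0,0,0],[0,0,0],0.2],[[0,0,0],[0,0,0],0.2],[[0,0,-0.02],[0,0,0],0.2],[[0,0,-0.04],[0,0,0],0.2],[[0,0,-0.05],[0,0,0],0.2],[[0,0,0],[0,0,0],0.2],[[0.03,-0.045,-0.01],[0,0,0],0.2],[[0.03,-0.045,0],[0,0,0],0.2],[[0,-0.04,0],[0,0,0],0.2],[[0,0,0],[0,0,0],0.2],[[0,0,0],[0,0,0],0.2]]'
python3 - <<'E'
from h import *
k=calibration("wrist");w=grab_frame("wrist")
for m in mark_of("wrist","handle"): print(m["p"],m["location"],ray("",m["location"],.052,k))
s=grab_frame("scene")
for l,z in dict(handle=.052,mill=0,mug=0,honey=0,salt=0,scraper=.01,jar1=.018).items():
    for m in mark_of("scene",l)[:3]: print(l,round(m["p"],2),np.round(m["location"]),np.round(ray("scene",m["location"],z)[:2],3))
t=grab_frame("scene")[60:300,180:500]
cv2.imwrite("pics/end.png",np.hstack([cv2.resize(t,(480,360)),cv2.resize(w,None,fx=.5,fy=.5)[:, :].copy() if False else cv2.resize(w,(320,360))]))
E
```

```text
clock: 47.8
ee_pos: [0.4928, 0.045, 0.1759]
tool_rot: [[-0.079, 0.997, 0.001], [0.997, 0.079, 0.0], [0.0, 0.001, -1.0]]
contact_force: [0.1, -0.3, 1.2]
grip_width: 0.0341
finger_force: 0.0
0.88 [503.9, 320.0] [ 6.18154989e-01 -5.29318227e-05  5.20000000e-02]
handle 0.88 [346. 208.] [0.615 0.005]
handle 0.48 [366. 205.] [ 0.659 -0.017]
handle 0.38 [496. 368.] [ 0.59  -0.487]
mill 0.65 [447. 276.] [ 0.695 -0.267]
mug 0.59 [229. 122.] [0.583 0.473]
salt 0.67 [372. 196.] [0.72  0.018]
salt 0.6 [498. 371.] [ 0.611 -0.492]
scraper 0.68 [238. 171.] [0.495 0.302]
scraper 0.65 [192. 231.] [0.301 0.218]
jar1 0.78 [382. 208.] [ 0.702 -0.034]
jar1 0.74 [352. 186.] [0.691 0.065]
jar1 0.71 [421. 353.] [ 0.507 -0.362]
```

View pics/end.png

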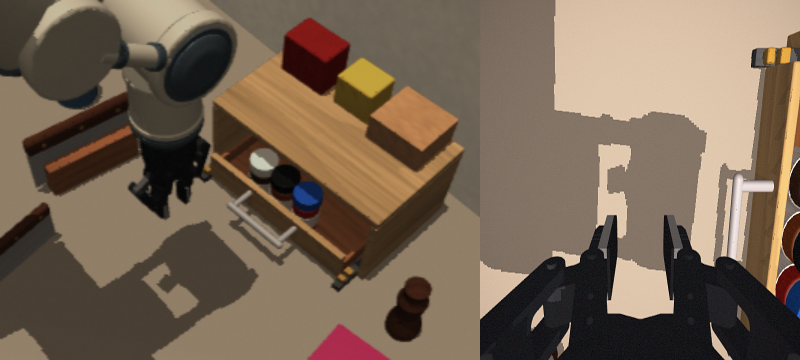

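The tray is home with its handle at (0.618,0), as at the start. The three jars stand upright in a row at the panel, the scraper is in its block, and the mill and mug are unmoved.

```bash
python3 -c "
from cell import hand_in
print(hand_in())"
```

```text
the job is handed in; nothing more can be done
None
```

I handed the job in at about 48 s of the 210 s: the tray is home behind its bumps with the three jars that were there (black, white and blue caps) in one row at the front panel, and the scraper is back in its slot. `hand_in()` gave no verdict; in the last pictures the mill, mug and salt pot were where they started, and the honey jar, never touched, was not checked again.

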